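Turn a stone cast over and clamp it teeth up in the model holder

TASK

The lower stone cast has been left lying on its teeth, blue label up: turn it over, sit it teeth up on the bed of the model holder with its rounded front between the two pins, let go of it, and then swing the cam lever fully over so that the jaw clamps the heel. Stone chips, so set the cast down rather than let it topple over, and leave the upper cast, the two bottles, the glass dish and the bur block where they stand.

Things in the scene. Friction and masses are not known exactly. Their poses are not given: they have to be found in the camera images.
- lower_cast: Stone-yellow lower dental cast to be turned over; 54 mm long (x) and wide (y), 31 mm high (20 mm base, then teeth), 0.13 to 0.21 kg. Origin: centre of the flat underside; own +x to the rounded front, +z from underside to teeth. Blue label (20 x 30 mm) on the underside. Starts upside down on its teeth, underside 31 mm above the worktop, front roughly away from the robot. Grip it across the flat sides.
- cast_heel (a point): Centre of the lower cast's flat heel face, at x = -27, z = 10 mm in its frame. The base (z = 0 to 20 mm) has two flat parallel sides at y = -27 and +27 mm from the heel to x = 0. The cast stands steadily on this 54 x 20 mm face (then 54 mm tall), as it does on its teeth and on its underside. The teeth form a horseshoe inside the base's outline, tops level at z = 31 mm.
- cast_front (a point): Foremost point of the lower cast's half-round front (27 mm radius about the cast's own z axis), at x = 27, z = 10 mm in its frame.
- upper_cast: Upper cast of the same patient, a bystander: same stone and size but with a pointed front; stands teeth up on its base. Origin: centre of its underside, +x to its front, +z up.
- holder: Model holder, fixed to the worktop: narrow dark foot, grooved aluminium bed, two black upright pins in front, sliding jaw behind. Origin on the worktop below the middle of the seat; +x to the pins (roughly to the robot's right), +z up. Spans x = -103 to 45 mm without the lever. 40 mm wide, so fingers pass beside a cast; flat cross feet 58 mm wide, 12 mm high at x = 27 to 45 and -103 to -81 mm.
- seat (a point): Middle of the seat on the bed's top face, 18 mm above the worktop, axes as the holder's. A fully home cast has its underside's centre here and its axes along the holder's: underside flat on the bed, front touching both pins. Bed from x = -20 to 36 mm. Pins: 8 mm in diameter, at x = 27, y = -15 and +15 mm, tops 15 mm above the bed.
- jaw_pad: Black rubber jaw pad, 42 mm wide, 1 to 10 mm above the bed, sprung (1500 N/m, 8 mm of give). Its frame is the holder's when the lever is at 0; its face is then at x = -39 mm, 12 mm clear of the heel of a fully home cast. The lever drives it towards the pins by 9.1 mm per rad of the lever, 16 mm in all: it pushes the cast home, then presses on the heel with about 8 N.
- cam_lever (a joint): Angle of the cam lever about its upright pivot, rad: 0 = open (found within 0.15 of it), 1.75 = fully over, against its stop. Grows anticlockwise seen from above. Friction 0.12 N m: it stays where it is left (self-locking cam). Moving it takes 2 to 4 N at the knob.
- lever_knob (a point): Middle of the upright black knob at the lever's end: 15 mm in diameter, 31 mm tall, its top 67 mm and this point 53 mm above the worktop. It travels on a circle of 70 mm radius about point lever_pivot. Take it from above or push it sideways.
- lever_pivot (a point): On the lever's pivot axis at the knob's height; in the holder's frame x = -80 mm, y = 0. In that frame the lever points from here at 2.27 rad (anticlockwise from +x) when open and at 4.02 rad when closed.
- bottle_primer: Small black bottle with a yellow cap, 23 mm wide, 52 mm tall; bystander. Origin: centre of its underside.
- bottle_dropper: White dropper bottle, 29 mm wide, 81 mm tall; bystander. Origin: centre of its underside.
- dappen_dish: Small eight-sided glass dish, 33 mm wide, 25 mm tall; bystander. Origin: centre of its underside. To its left the worktop is parted by an open drawer well, about y = -0.08 to 0.08 m; the casts lie on the right half, the holder stands on the left half.
- bur_block: Teal block holding burs, 24 x 60 mm, 38 mm tall; bystander. Origin: centre of its underside. Behind it, from about x = 0.63 m on, a wire organiser and an ultrasonic bath stand well over 0.1 m tall: swing the arm round them.

How it is judged:
By the outcome, as a careful person would: the job done as asked, in the order asked, and still so for the second after the job is handed in, with the robot touching nothing.
It also fails if it takes over 72 s, if anything falls off the work surface, if the arm or the gripper's body presses on something with over 40 N, if the wrist force passes 120 N, or if a joint passes its speed limit or range.

ROBOT

A 6-joint arm with a two-finger parallel gripper is mounted at the origin on a cart in front of the work surface, level with it; the furniture and walls round the work are solid. World frame = base frame: x ahead of the robot, y to its left, z up, the work surface at z = 0. Lengths are in mm, angles in rad, forces in N, time in s.
With the tool pointing down it reaches from about 300 to 750 mm from the base axis. Payload 8.5 kg.
Tool frame: the origin (TCP) lies at the very end of the fingers, on their centre line; the grasp point (between the pads) lies 19 mm behind it; z points along the fingers, x is the direction in which the jaws open and shut, and the axes are right-handed (so a half turn about z gives the same grasp; the last joint's range is limited). The gripper opens to 85 mm and grips with 20 to 120 N. Pads are 22 mm wide; open, the fingers measure 114 mm over their backs; the gripper's body (76 mm by 85 mm) begins 54 mm behind the grasp point. The pads swing forward as they close: fully open they stand 13 mm farther back than shut.
Start: joints at [0.913, 0.381, 1.297, -0, 1.464, -0.215], TCP at [235.648, 496.941, 231.322] pointing down, gripper open.
Joint ranges: [-3.11, 3.11], [-0.89, 2.33], [0.22, 2.48], [-1.42, 4.56], [0.17, 2.85], [-2.88, 2.88]. Speed limits (rad/s): [2.39, 2.39, 3.14, 3.14, 3.14, 3.14].

INTERFACE

Orientations are given as a unit quaternion [w, x, y, z].
In Python, from workcell import r gives the robot as it stands.
- The arm moves only by the tool apply_moves, never from a script. Its argument "plan" is a list of rows, each a list of 7 numbers: the shift along the tool's x, y, z each as a share of 400 mm, from -1 to 1, then the turn, a rotation vector about the tool's x, y, z each as a share of pi/2 rad, from -1 to 1, then the closure, from 0 (fully open) to 1 (shut). A call has 1 to 12 rows; each row is the pose to reach, as a shift and turn from the pose commanded when the call began, along the tool's axes at that moment; what a row does not reach only later rows make up. A row lasts 1/8 s, in which the tool goes at most 62.5 mm and 10.7 degrees, less where a joint would pass 70% of its speed; a pose out of reach is approached as far as the arm can. A call with a number of a shift or a turn outside -1 to 1 is refused whole. A call with a gripper value outside its range is refused whole. The fingers move at their own pace and stop on an object; the grip force is fixed at half the most. Time passes only in rows, so rows that repeat a pose let the fingers close. It gives the time, the measured TCP pose, the force and the opening at its end, in the units of the state.
- r.sense(): the state, without advancing time (a new reading comes with each control period).
- r.camera(name): name is "scene" or "top" or "wrist"; returns (picture, depth): 400x640x3 uint8, red, green, blue; 400x640 float32, mm along the optical axis (not along the pixel's ray), 0 where there is no reading.
- r.camera_info(name): a dict with "intrinsics" (3x3 intrinsics, pixels), "R" (3x3) and "t" (3): a world point X has camera coordinates R X + t. Camera axes: x right, y down, z forward; pixel columns grow to the right and rows downward; lengths in mm; the calibration is good to about 2 mm. A picture is of the moment at which its call begins: read the wrist's pose just before it. camera_info takes no time and is no camera call; for the wrist camera it gives the pose at the moment of the call.
- r.hand_in(): hands the job in, once; it reports no verdict.
The state is a dict: "time": time; "joints": joint angles; "qvel": joint speeds; "tau": joint torques, N m; "position": TCP position; "eef_rot": TCP orientation; "force": force on the tool from outside, world axes, zero at the start; "torque": the same for the moment, N m; "gripper_width": finger opening in mm.
Only numpy, scipy, OpenCV 4.12 (cv2) and the standard library are available. Lean on these libraries where they do the work, as an engineer would, in place of code of your own. Each camera call takes 0.05 s, during which the arm holds its last target. There are 200 camera calls.

## Working session

There is one attempt and no reset: what is moved stays moved. The work goes in short steps, Python scripts to look and compute and a tool call to move; the robot and the scene stay as the last step left them, time stands still between calls to the robot, and variables do not carry over. Pictures are saved under pics/ and viewed, about 8 in all and at most 12, crops included, and the job is handed in when it is done.

Besides the shell and the picture viewer there is one more tool, called as a command line: name --pt "numbers of a row" for each row, then --argument value for the rest. apply_moves: Moves the arm, as the interface text tells. Shift numbers are shares of 400 mm and turn numbers shares of pi/2 rad, none past 1 either way. Its arguments: {"type":"object","properties":{"plan":{"type":"array"}},"required":["plan"]}

```bash
ls; mkdir -p pics
python3 - <<'E'
from workcell import r
import cv2,numpy as np
s=r.sense();print({k:np.round(v,3).tolist() for k,v in s.items()})
for n in("top","scene"):
    p,d=r.camera(n);cv2.imwrite(f"pics/{n}0.png",p[:,:,::-1]);np.save(f"pics/{n}0d.npy",d)
    i=r.camera_info(n);print(n,np.round(i["intrinsics"],1).tolist(),np.round(i["R"],3).tolist(),np.round(i["t"],1).tolist())
i=r.camera_info("wrist");print(np.round(i["R"],3).tolist(),np.round(i["t"],1).tolist())
E
```

```text
pics
{'time': 0.0, 'joints': [0.913, 0.381, 1.298, 0.0, 1.464, -0.215], 'qvel': [-0.001, -0.0, -0.002, -0.001, -0.001, 0.001], 'tau': [0.001, -44.844, -23.129, -0.0, 0.005, -0.0], 'position': [235.487, 496.705, 230.693], 'eef_rot': [0.0, 0.845, 0.535, -0.001], 'force': [0.176, -0.029, 0.182], 'torque': [-0.016, 0.008, -0.03], 'gripper_width': 85.815}
top [[426.0, 0.0, 315.9], [0.0, 426.0, 204.1], [0.0, 0.0, 1.0]] [[0.02, -1.0, -0.007], [-0.986, -0.019, -0.164], [0.164, 0.011, -0.986]] [19.9, 534.3, 1065.3]
scene [[418.3, 0.0, 318.7], [0.0, 418.3, 202.2], [0.0, 0.0, 1.0]] [[0.825, -0.565, -0.013], [-0.293, -0.407, -0.865], [0.484, 0.717, -0.501]] [-427.1, 235.9, 975.9]
[[0.429, 0.903, -0.0], [0.863, -0.41, 0.295], [0.266, -0.127, -0.956]] [-548.9, -36.9, 381.1]
```

View pics/top0.png

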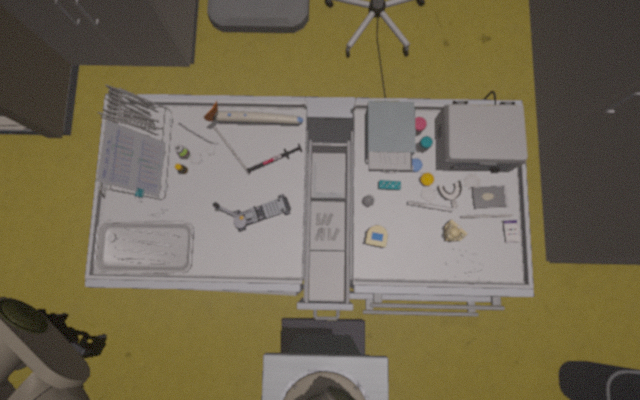

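View pics/scene0.png

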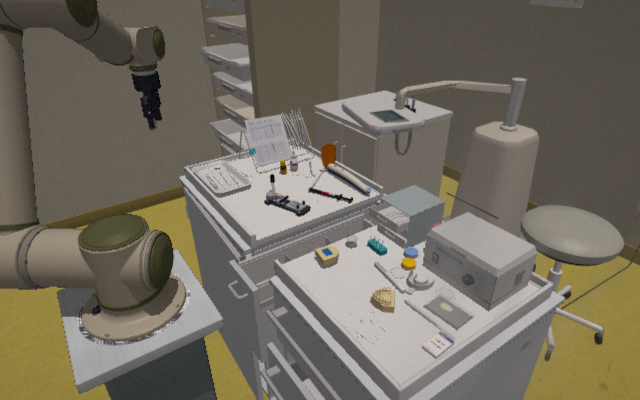

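The top view shows the lower cast with its blue label at about (376,237), the upper cast at (454,231), and the holder running from (235,218) to (290,205) with the knob at about (217,206). The scene view agrees: cast (326,255), holder (288,203), knob (272,180).

```bash
cat > h.py <<'E'
from workcell import r
import cv2,numpy as np
def ray(i,uv):
    K,R,t=map(np.array,(i["intrinsics"],i["R"],i["t"]))
    d=R.T@np.linalg.solve(K,[uv[0],uv[1],1.]);return -R.T@t,d/np.linalg.norm(d)
def plane(i,uv,z):
    c,d=ray(i,uv);return c+d*(z-c[2])/d[2]
def two(i1,a,i2,b):
    c1,d1=ray(i1,a);c2,d2=ray(i2,b)
    s=np.linalg.lstsq(np.c_[d1,-d2],c2-c1,rcond=None)[0]
    p,q=c1+s[0]*d1,c2+s[1]*d2;return (p+q)/2,np.linalg.norm(p-q)
def blob(p,lo,hi,box=None):
    m=cv2.inRange(cv2.cvtColor(p,cv2.COLOR_RGB2HSV),np.array(lo),np.array(hi))
    if box:
        k=np.zeros_like(m);x0,y0,x1,y1=box;k[y0:y1,x0:x1]=255;m&=k
    c=max(cv2.findContours(m,cv2.RETR_EXTERNAL,cv2.CHAIN_APPROX_NONE)[0],key=cv2.contourArea)
    return c,cv2.minAreaRect(c)
def rot(): # tool axes in world
    from scipy.spatial.transform import Rotation as Ro
    w,x,y,z=r.sense()["eef_rot"];return Ro.from_quat([x,y,z,w]).as_matrix()
E
python3 - <<'E'
from h import *
A=cv2.imread("pics/top0.png")[:,:,::-1].copy();B=cv2.imread("pics/scene0.png")[:,:,::-1].copy()
ia,ib=r.camera_info("top"),r.camera_info("scene")
_,a=blob(A,(95,80,60),(125,255,255),(360,222,395,252));_,b=blob(B,(95,80,60),(125,255,255),(310,240,345,270))
print(a,b,two(ia,a[0],ib,b[0]),plane(ia,a[0],31))
print("label axes",[plane(ia,q,31).round(1).tolist() for q in cv2.boxPoints(a)])
for n,u,z in(("knob",(217,206),67),("jaw",(236,220),20),("pins",(288,205),25),("upper",(454,231),31),("drop",(181,152),80),("primer",(180,168),52),("dish",(368,200),25),("bur",(389,185),38)):print(n,plane(ia,u,z).round())
C=np.hstack([cv2.resize(A[185:240,200:300],None,fx=4,fy=4,interpolation=2),cv2.resize(A[210:265,350:450],None,fx=4,fy=4,interpolation=2)])
D=cv2.resize(B[165:275,250:350],(800,880)[:2],interpolation=2)[:, :]
cv2.imwrite("pics/c0.png",np.vstack([C,cv2.resize(B[165:220,250:350],(400,220),interpolation=2).repeat(1,0) if 0 else np.hstack([cv2.resize(B[165:220,250:350],(400,220),interpolation=2),cv2.resize(B[230:285,290:390],(400,220),interpolation=2)])])[:,:,::-1])
E
```

```text
((376.8235168457031, 236.20590209960938), (9.45888900756836, 5.3357834815979), 14.03624439239502) ((326.5000305175781, 251.50003051757812), (8.485280990600586, 5.656853675842285), 45.0) (array([ 454.18651176, -129.63190648,   31.9321594 ]), np.float64(0.1566020724331355)) [ 454.34165092 -129.79572846   31.        ]
label axes [[450.3, -116.2, 31.0], [463.9, -119.6, 31.0], [458.4, -143.4, 31.0], [444.8, -140.0, 31.0]]
knob [520. 282.  67.]
jaw [491. 241.  20.]
pins [533. 104.  25.]
upper [ 472. -330.   31.]
drop [657. 380.  80.]
primer [622. 389.  52.]
dish [ 551. -108.   25.]
bur [ 589. -161.   38.]
```

View pics/c0.png

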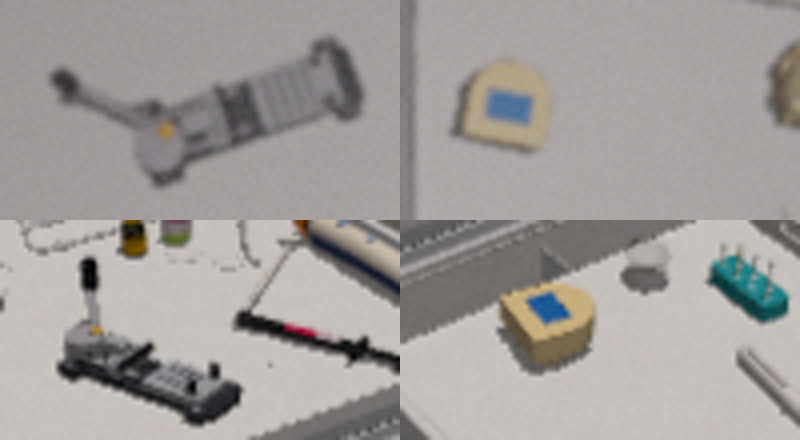

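The crops show the cast's front away from the robot, turned slightly to −y. The holder's pins are at its right end and the lever is open, with its knob upper left.

```bash
cat >> h.py <<'E'
from scipy.spatial.transform import Rotation as Ro
def go(p,Rt=None,cmd=None):
    """shift/turn shares from the current pose to position p, orientation Rt"""
    s=r.sense();R0=rot();P0=np.array(s["position"])
    sh=R0.T@(np.array(p)-P0)/400
    tu=np.zeros(3) if Rt is None else Ro.from_matrix(R0.T@Rt).as_rotvec()/(np.pi/2)
    print("move",sh.round(4).tolist(),tu.round(4).tolist());return sh,tu
def tool(zdir,xdir):
    z=np.array(zdir,float);z/=np.linalg.norm(z);x=np.array(xdir,float);x-=z*(x@z);x/=np.linalg.norm(x)
    return np.c_[x,np.cross(z,x),z]
E
python3 - <<'E'
from h import *
i=r.camera_info("wrist");R0=rot();P=np.array(r.sense()["position"])
c=-np.array(i["R"]).T@i["t"];print("cam in tool",R0.T@(c-P),"axes",(np.array(i["R"])@R0).round(3).tolist(),i["intrinsics"])
# view holder: cam ray hits (515,170,20)
t=np.radians(64.7)
Rt=tool([0,0,-1],[np.cos(t),np.sin(t),0])
cz=Rt@R0.T@np.array(i["R"])[2];off=Rt@R0.T@(c-P)
for h in(180,220):
    p=np.array([515,175,20.]);L=(h+off[2]-20)/-cz[2];pos=p-cz*L-off;print(h,pos);go(pos,Rt)
# model check
j=r.sense()["joints"];z=lambda a:Ro.from_euler('z',a).as_matrix();y=lambda a:Ro.from_euler('y',a).as_matrix()
print((z(j[0])@y(j[1]+j[2])@z(j[3])@y(j[4])@z(j[5]+np.pi)-R0).round(3).tolist())
E
```

```text
cam in tool [  -0.8452957   -76.82505994 -144.12828018] axes [[1.0, 0.0, -0.001], [-0.001, 0.956, -0.295], [0.001, 0.295, 0.956]] [[281.38389802   0.         317.99611365]
 [  0.         281.38389802 200.54116078]
 [  0.           0.           1.        ]]
180 [499.84350613 182.80784504 180.        ]
move [-0.4258, 0.9335, 0.1271] [-0.0002, 0.0008, -0.0008]
220 [488.66744139 188.05239795 220.        ]
move [-0.4261, 0.9026, 0.0271] [-0.0002, 0.0008, -0.0008]
[[0.0, -0.0, 0.0], [-0.0, -0.0, -0.0], [-0.0, 0.0, 0.0]]
```

apply_moves --pt "-0.426 0.903 0.027 0 0 0 0" --pt "-0.426 0.903 0.027 0 0 0 0" --pt "-0.426 0.903 0.027 0 0 0 0" --pt "-0.426 0.903 0.027 0 0 0 0" --pt "-0.426 0.903 0.027 0 0 0 0" --pt "-0.426 0.903 0.027 0 0 0 0" --pt "-0.426 0.903 0.027 0 0 0 0" --pt "-0.426 0.903 0.027 0 0 0 0" --pt "-0.426 0.903 0.027 0 0 0 0" --pt "-0.426 0.903 0.027 0 0 0 0"

```text
time: 1.35
position: [488.3, 189.2, 220.6]
eef_rot: [-0.0, 0.845, 0.535, -0.0]
force: [0.4, 0.1, 0.8]
gripper_width: 85.5
```

Run:
```python
from h import *
import pickle
s=r.sense();i=r.camera_info("wrist");p,d=r.camera("wrist");print(s["time"],s["position"])
cv2.imwrite("pics/w1.png",p[:,:,::-1]);pickle.dump((i,p,d),open("w1.pkl","wb"))
# next: view the cast from above
t=np.radians(76);Rt=tool([0,0,-1],[np.cos(t),np.sin(t),0]);R0=rot()
cz=Rt@R0.T@np.array(i["R"])[2];off=Rt@R0.T@(-np.array(i["R"]).T@i["t"]-s["position"])
q=np.array([455,-130,31.]);L=(170+off[2]-31)/-cz[2];pos=q-cz*L-off;print(pos);go(pos,Rt)
```

```text
1.35 [488.28338078 189.16430737 220.62862955]
[ 444.9322026  -126.89041631  170.        ]
move [-0.7607, 0.2391, 0.1266] [0.0, -0.0001, -0.1253]
```

View pics/w1.png

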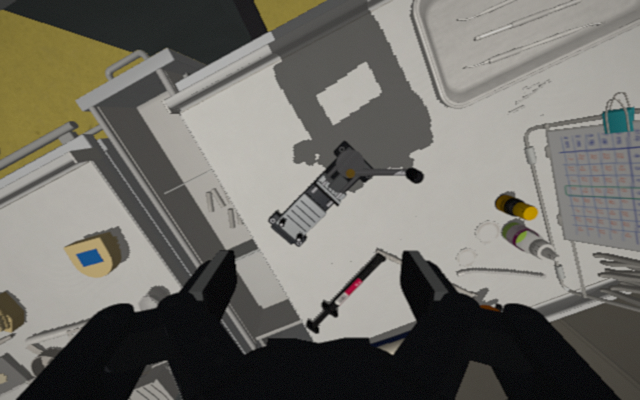

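The wrist view shows the holder with its pins at about (275,217) and (298,240), bed around (300,212), pivot (350,173) and knob (415,176). The cast label is at (90,257).

apply_moves --pt "-0.76 0.24 0.126 0 0 -0.125 0" --pt "-0.76 0.24 0.126 0 0 -0.125 0" --pt "-0.76 0.24 0.126 0 0 -0.125 0" --pt "-0.76 0.24 0.126 0 0 -0.125 0" --pt "-0.76 0.24 0.126 0 0 -0.125 0" --pt "-0.76 0.24 0.126 0 0 -0.125 0" --pt "-0.76 0.24 0.126 0 0 -0.125 0" --pt "-0.76 0.24 0.126 0 0 -0.125 0"

```text
time: 2.4
position: [445.7, -126.1, 170.4]
eef_rot: [0.0, 0.788, 0.616, 0.0]
force: [0.0, 1.3, -0.4]
gripper_width: 85.6
```

Run:
```python
from h import *
import pickle
s=r.sense();i=r.camera_info("wrist");p,d=r.camera("wrist");print(s["time"],s["position"])
pickle.dump((i,p,d),open("w2.pkl","wb"))
i1,p1,_=pickle.load(open("w1.pkl","rb"))
a=cv2.resize(p1[125:260,255:435],(600,450),interpolation=2);b=cv2.resize(p[90:310,200:440],(200,183))
A=np.zeros((450,800,3),np.uint8);A[:,:600]=a;A[:183,600:]=b
cv2.imwrite("pics/c1.png",A[:,:,::-1])
c,m=blob(p,(100,100,40),(125,255,255));print(m)
for q in cv2.boxPoints(m):print(plane(i,q,31).round(1))
c2,m2=blob(p1,(100,100,40),(125,255,255),(50,230,140,280));print(two(i,m[0],i1,m2[0]),plane(i,m[0],31))
# stone outline top face
c3,m3=blob(p,(12,50,120),(35,200,255));print(m3)
```

```text
2.4 [ 445.73995485 -126.14555422  170.40883677]
((317.9646911621094, 198.54116821289062), (17.180015563964844, 27.303953170776367), 85.60128784179688)
[ 442.3 -140.9   31. ]
[ 447.  -112.8   31. ]
[ 465.6 -115.8   31. ]
[ 460.9 -144.4   31. ]
(array([ 453.50217279, -128.35873532,   31.89023551]), np.float64(0.19276484978831684)) [ 453.86151062 -128.44217273   31.        ]
((121.33857727050781, 37.39232635498047), (103.7177734375, 298.55511474609375), 68.64715576171875)
```

View pics/c1.png

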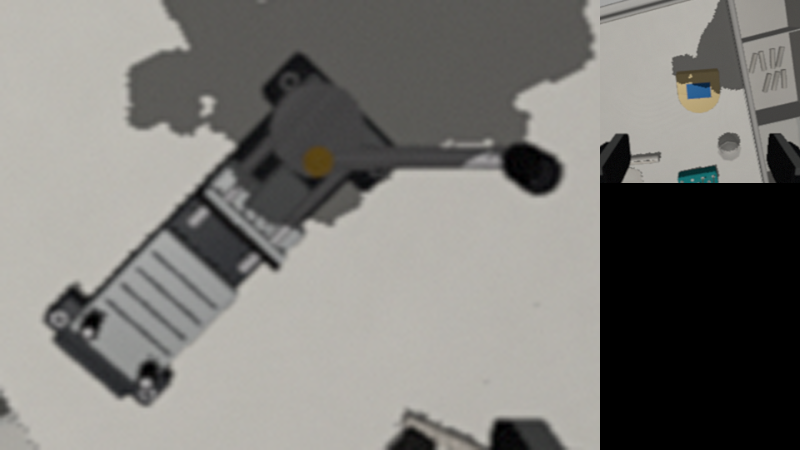

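The crop shows the holder square-on: bed centre near (165,300), pins near (92,322) and (150,372) in crop pixels, lever and knob at (530,165). The cast label measures about 19 x 29 mm at a height of 32 mm, which agrees with the text.

```bash
cat >> h.py <<'E'
def tilted(yaw,th,flip=1):
    """tool pointing down, leaning so that it points along -f*sin(th); x along left of f"""
    a=np.radians(yaw);f=np.array([np.cos(a),np.sin(a),0]);l=np.array([-f[1],f[0],0]);t=np.radians(th)
    return tool(-np.sin(t)*f-np.cos(t)*np.array([0,0,1]),l*flip)
E
python3 - <<'E'
from h import *
R=tilted(-9.5,40);a=np.radians(-9.5);G=np.array([453.8-3*np.cos(a),-128.4-3*np.sin(a),25])
T=G+24*R[:,2];print(T);go(T-90*R[:,2],R);go(T,R)
E
```

```text
[ 435.62581125 -125.35868384    6.61493337]
move [0.007, 0.119, 0.2372] [0.4445, -0.0175, -0.0479]
move [-0.0044, -0.0252, 0.4095] [0.4445, -0.0175, -0.0479]
```

apply_moves --pt "0.007 0.119 0.1 0.444 -0.018 -0.048 0" --pt "0.007 0.119 0.15 0.444 -0.018 -0.048 0" --pt "0.007 0.119 0.2 0.444 -0.018 -0.048 0" --pt "0.007 0.119 0.237 0.444 -0.018 -0.048 0" --pt "0.007 0.119 0.237 0.444 -0.018 -0.048 0" --pt "0.007 0.119 0.237 0.444 -0.018 -0.048 0" --pt "0.007 0.119 0.237 0.444 -0.018 -0.048 0"

```text
time: 3.32
position: [492.5, -136.3, 77.0]
eef_rot: [-0.259, 0.718, 0.607, -0.22]
force: [-0.2, 0.1, 1.5]
gripper_width: 85.4
```

Run:
```python
from h import *
print(np.round(r.sense()["joints"],2),r.sense()["force"])
go([435.6,-125.4,6.6],tilted(-9.5,40))
```

```text
[-0.42  0.79  1.18 -0.17  1.84 -1.81] [-0.17256606  0.06504855  1.54393697]
move [0.0035, 0.0013, 0.2277] [0.0027, 0.0001, -0.0014]
```

apply_moves --pt "0.003 0.001 0.08 0 0 0 0" --pt "0.003 0.001 0.15 0 0 0 0" --pt "0.003 0.001 0.2 0 0 0 0" --pt "0.003 0.001 0.225 0 0 0 0" --pt "0.003 0.001 0.225 0 0 0 0" --pt "0.003 0.001 0.225 0 0 0 0.6" --pt "0.003 0.001 0.225 0 0 0 0.6" --pt "0.003 0.001 0.225 0 0 0 0.6" --pt "0.003 0.001 0.225 0 0 0 0.6" --pt "0.003 0.001 0.225 0 0 0 0.6"

```text
time: 4.58
position: [436.5, -126.0, 6.8]
eef_rot: [-0.26, 0.718, 0.607, -0.221]
force: [1.8, 0.5, 5.4]
gripper_width: 53.1
```

Run:
```python
from h import *
print(r.sense()["position"],rot().round(3).tolist())
# lift along world z 60, then rotate 90 about tool x keeping grasp pt
R0=rot();P=np.array(r.sense()["position"])
print("up 60:",(R0.T@[0,0,60]/400).round(4))
```

```text
[ 436.51117082 -126.01265091    6.75256   ] [[0.167, 0.756, -0.632], [0.986, -0.129, 0.106], [-0.001, -0.641, -0.767]]
up 60: [-0.0002 -0.0962 -0.1151]
```

Run:
```python
from h import *
R0=rot();P=np.array(r.sense()["position"]);G0=P-24*R0[:,2];print(G0)
R=R0@Ro.from_rotvec([-np.pi/2,0,0]).as_matrix()
G1=np.array([425,-150,75.]);T=G1+24*R[:,2];print(T,R[:,2]);go(T,R)
f=R[:,2]*[1,1,0];print(np.degrees(np.arctan2(f[1],f[0])))
```

```text
[ 451.68952491 -128.55161799   25.16916157]
[ 443.15550342 -153.09031505   59.61079442] [ 0.75647931 -0.12876313 -0.6412169 ]
move [-0.0642, -0.0635, -0.1191] [-1.0, -0.0, 0.0]
-9.659943984557883
```

apply_moves --pt "0 -0.04 -0.05 0 0 0 0.6" --pt "0 -0.096 -0.115 0 0 0 0.6" --pt "0 -0.096 -0.115 -0.1 0 0 0.6" --pt "-0.02 -0.09 -0.118 -0.2 0 0 0.6" --pt "-0.03 -0.09 -0.118 -0.31 0 0 0.6" --pt "-0.04 -0.08 -0.119 -0.42 0 0 0.6" --pt "-0.05 -0.08 -0.119 -0.53 0 0 0.6" --pt "-0.06 -0.07 -0.119 -0.64 0 0 0.6" --pt "-0.064 -0.0635 -0.119 -0.75 0 0 0.6" --pt "-0.064 -0.0635 -0.119 -0.86 0 0 0.6" --pt "-0.064 -0.0635 -0.119 -0.97 0 0 0.6" --pt "-0.064 -0.0635 -0.119 -1 0 0 0.6"

```text
time: 6.08
position: [482.5, -131.6, 143.2]
eef_rot: [0.271, 0.731, 0.59, 0.21]
force: [0.6, 0.0, -1.3]
gripper_width: 53.0
```

Run:
```python
from h import *
s=r.sense();R=rot();P=np.array(s["position"]);print(P,R[:,2].round(3),R[:,0].round(3),"G",P-24*R[:,2])
i=r.camera_info("wrist");p,d=r.camera("wrist");q,d2=r.camera("scene")
A=np.zeros((400,720,3),np.uint8);A[:250,:400]=cv2.resize(p,(400,250));A[:320,400:]=cv2.resize(q[200:300,270:370],(320,320),interpolation=2)
cv2.imwrite("pics/c2.png",A[:,:,::-1])
print("down 40",(R.T@[0,0,-40]/400).round(4))
```

```text
[ 482.47219783 -131.60152815  143.22729988] [ 0.627 -0.148 -0.765] [ 0.215  0.977 -0.012] G [ 467.43203552 -128.06124175  161.59193682]
down 40 [ 0.0012 -0.0644  0.0765]
```

View pics/c2.png

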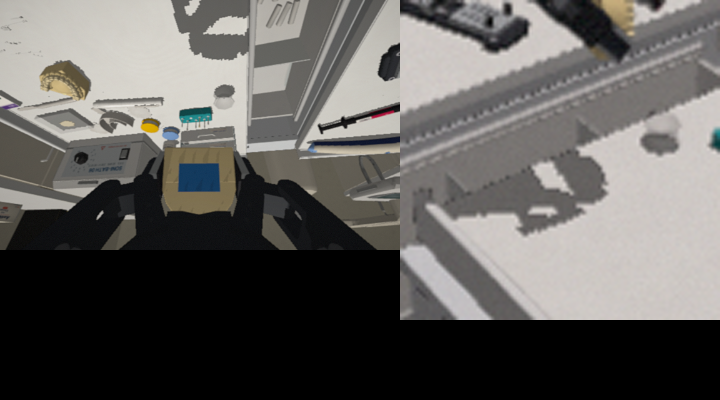

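The wrist view shows the cast held squarely with the label towards the camera at about (198,178), hanging in the air. The last move had not quite converged, so I'll carry on to the hover pose.

Run:
```python
from h import *
print(r.sense()["joints"],r.sense()["qvel"].round(2) if hasattr(r.sense()["qvel"],"round") else "")
R=tilted(-9.7,-50);T=np.array([425,-150,45.])+24*R[:,2];print(T);go(T,R)
```

```text
[-0.64174947  0.23071539  2.07839     0.99213077  0.31292044 -2.88342436] [-0.02  0.05  0.01 -0.05  0.01 -0.  ]
[ 443.12222396 -153.09768847   29.57309737]
move [-0.0709, -0.2492, 0.1646] [-0.1102, 0.0263, -0.0139]
```

```bash
cat >> h.py <<'E'
_z=lambda a:Ro.from_euler('z',a).as_matrix()
_y=lambda a:Ro.from_euler('y',a).as_matrix()
def fk(j,k):
    o,h,a,b,d,e=k
    A=_z(j[0]);B=A@_y(j[1]);C=A@_y(j[1]+j[2]);R=C@_z(j[3])@_y(j[4])@_z(j[5]+np.pi)
    return A@[o,e,h]+B@[0,0,a]+C@[0,0,b]+R@[0,0,d],R
LO=np.array([-3.11,-.89,.22,-1.42,.17,-2.88]);HI=np.array([3.11,2.33,2.48,4.56,2.85,2.88])
from scipy.optimize import least_squares
def ik(p,R,k):
    best=[]
    for j4 in(-1,-.3,.3,1,2.5,3.1,4):
      for j5 in(.5,1.3,2.2):
       for j6 in(-2,0,2):
        f=lambda q:np.r_[(fk(q,k)[0]-p)/100,Ro.from_matrix(fk(q,k)[1].T@R).as_rotvec()]
        s=least_squares(f,np.clip([np.arctan2(p[1],p[0]),.6,1.4,j4,j5,j6],LO+.01,HI-.01),bounds=(LO,HI),max_nfev=60)
        if s.cost<1e-5 and not any(np.abs(s.x-b).max()<.05 for b in best):best.append(s.x)
    return best
E
python3 - <<'E'
from h import *
s=r.sense()
D=[([0.913,0.381,1.298,0,1.464,-0.215],[235.487,496.705,230.693],1),([-.42,.79,1.18,-.17,1.84,-1.81],[492.5,-136.3,77],.2),(s["joints"],s["position"],1)]
f=lambda k:np.concatenate([w*(fk(j,k)[0]-p) for j,p,w in D])
S=least_squares(f,[0,300,450,400,250,0]);k=S.x;print(k.round(1),S.fun.round(1));np.save("k.npy",k)
print("R err",np.abs(fk(s["joints"],k)[1]-rot()).max())
E
```

```text
[ -23.2 -130.7  651.3  307.4  204.9  123.9] [-13.   -6.1   5.1  17.9  -4.9  -5.4   3.  -11.2  -4. ]
R err 2.7755575615628914e-16
```

```bash
python3 - <<'E'
import re
s=open("h.py").read()
a=s.index("def fk");b=s.index("LO=")
s=s[:a]+'''def fk(j,k):
    h,a,b,d,e,w=k
    A=_z(j[0]);B=A@_y(j[1]);C=A@_y(j[1]+j[2]);W=C@_z(j[3]);R=W@_y(j[4])@_z(j[5]+np.pi)
    return A@[0,e,h]+B@[0,0,a]+C@[0,0,b]+W@[0,w,0]+R@[0,0,d],R
'''+s[b:]
open("h.py","w").write(s)
E
python3 - <<'E'
from h import *
s=r.sense()
D=[([0.913,0.381,1.298,0,1.464,-0.215],[235.487,496.705,230.693],1),([-.42,.79,1.18,-.17,1.84,-1.81],[492.5,-136.3,77],.3),(s["joints"],s["position"],1)]
f=lambda k:np.concatenate([w*(fk(j,k)[0]-p) for j,p,w in D])
for x0 in([200,450,400,250,60,60],[100,400,400,300,0,100],[300,300,300,300,0,0]):
    S=least_squares(f,x0);k=S.x;print(k.round(1),S.fun.round(1))
np.save("k.npy",k)
E
```

```text
[-79.7 614.9 293.7 221.1 141.5 -25.3] [ -9.3 -13.9   7.6  19.1  -7.2  -1.4   7.8  -4.9  -7.2]
[-79.7 614.9 293.7 221.1 141.5 -25.3] [ -9.3 -13.9   7.6  19.1  -7.2  -1.4   7.8  -4.9  -7.2]
[-79.7 614.9 293.7 221.1 141.5 -25.3] [ -9.3 -13.9   7.6  19.1  -7.2  -1.4   7.8  -4.9  -7.2]
```

Run:
```python
from h import *
s=r.sense();import json
json.dump([[list(map(float,s["joints"])),list(map(float,s["position"]))]],open("D.json","w"))
R=tilted(-30,0);T=np.array([455,-150,150.]);go(T,R)
```

```text
move [-0.0611, -0.0342, -0.0482] [0.4432, -0.0607, 0.1921]
```

apply_moves --pt "-0.01 -0.01 -0.01 0.11 -0.015 0.05 0.6" --pt "-0.03 -0.02 -0.02 0.22 -0.03 0.1 0.6" --pt "-0.05 -0.03 -0.04 0.33 -0.045 0.15 0.6" --pt "-0.06 -0.034 -0.048 0.443 -0.06 0.192 0.6" --pt "-0.06 -0.034 -0.048 0.443 -0.06 0.192 0.6" --pt "-0.06 -0.034 -0.048 0.443 -0.06 0.192 0.6"

```text
time: 6.92
position: [455.2, -151.3, 147.8]
eef_rot: [-0.003, 0.867, 0.499, -0.003]
force: [-0.7, -0.7, -1.7]
gripper_width: 53.4
```

```bash
cat >> h.py <<'E'
import json
def log():
    s=r.sense();D=json.load(open("D.json"));D.append([list(map(float,s["joints"])),list(map(float,s["position"]))]);json.dump(D,open("D.json","w"))
E
python3 - <<'E'
from h import *
log();s=r.sense();print(np.round(s["joints"],3),s["position"])
D=json.load(open("D.json"))+[[[0.913,0.381,1.298,0,1.464,-0.215],[235.487,496.705,230.693]]]
def fk2(j,k):
    h,a,b,d,e,w,c,g=k
    A=_z(j[0]);B=A@_y(j[1]);C=A@_y(j[1]+j[2]);W=C@_z(j[3]);R=W@_y(j[4])@_z(j[5]+np.pi)
    return A@[0,e,h]+B@[c,0,a]+C@[g,0,b]+W@[0,w,0]+R@[0,0,d],R
pre=([-.42,.79,1.18,-.17,1.84,-1.81],[492.5,-136.3,77])
f=lambda k:np.r_[np.concatenate([fk2(j,k)[0]-p for j,p in D]+[.3*(fk2(pre[0],k)[0]-pre[1])]),.01*(k-[200,400,400,250,0,0,0,0])]
S=least_squares(f,[200,400,400,250,0,0,0,0]);print(S.x.round(1),S.fun.round(1))
f2=lambda k:f(k)
E
```

```text
[-0.567  0.347  1.617 -0.002  1.184 -1.611] [ 455.24962361 -151.32895596  147.79714392]Traceback (most recent call last):
  File "<stdin>", line 10, in <module>
    return func(*args, **kwargs)
    vector_fun = VectorFunction(
        fun_wrapped,
    ...<6 lines>...
        workers=workers
    )
    self._update_fun()
    ~~~~~~~~~~~~~~~~^^
    self.f = self.fun_wrapped(xp_copy(self.x))
             ~~~~~~~~~~~~~~~~^^^^^^^^^^^^^^^^^
    return np.atleast_1d(self.fun(x))
                         ~~~~~~~~^^^
    return self.f(x, *self.args, **self.kwargs)
           ~~~~~~^^^^^^^^^^^^^^^^^^^^^^^^^^^^^^
  File "<stdin>", line 9, in <lambda>
  File "<stdin>", line 6, in fk2
NameError: name '_z' is not defined
```

```bash
sed -i 's/h,a,b,d,e,w=k/h,a,b,d,e,w,c,g=k/; s/B@\[0,0,a\]+C@\[0,0,b\]/B@[c,0,a]+C@[g,0,b]/' h.py
python3 - <<'E'
from h import *
D=json.load(open("D.json"))+[[[0.913,0.381,1.298,0,1.464,-0.215],[235.487,496.705,230.693]]]
pre=([-.42,.79,1.18,-.17,1.84,-1.81],[492.5,-136.3,77])
f=lambda k:np.r_[np.concatenate([fk(j,k)[0]-p for j,p in D]+[.3*(fk(pre[0],k)[0]-pre[1])]),.01*(k-[200,400,400,250,0,0,0,0])]
S=least_squares(f,[200,400,400,250,0,0,0,0]);k=S.x;print(k.round(1),S.fun.round(1))
np.save("k.npy",k)
E
```

```text
[ 1.344e+02  5.326e+02  3.500e+02  2.566e+02  1.179e+02 -4.000e-01
  2.700e+00  1.034e+02] [-0.1 -0.1  0.   0.1 -0.1 -0.  -0.1  0.1 -0.1 -0.2 -0.2  0.3 -0.7  1.3
 -0.5  0.1  1.2 -0.   0.   1. ]
```

```bash
cat > s.py <<'E'
from h import *
k=np.load("k.npy");phi=-71
D=lambda a:np.array([np.cos(np.radians(a)),np.sin(np.radians(a)),0]);U=np.array([0,0,1.])
def pose(G,hd,t,xa):
    t=np.radians(t);z=np.sin(t)*D(hd)-np.cos(t)*U;R=tool(z,D(xa));return G+24*R[:,2],R
mar=lambda q:np.minimum(q-LO,HI-q).min()
q0=np.array(r.sense()["joints"])
t2=45
seat={s:ik(*pose(np.array([515,135,30.]),phi+180,90-t2,phi+90*s),k) for s in(1,-1)}
for s in seat:
    for q in seat[s]:print("seat",s,q.round(2),mar(q).round(2))
for psi in range(-130,200,40):
  for G in([440,-150,25.],[440,-210,25.]):
    G=np.array(G)
    a=[q for q in ik(*pose(G,psi,48,psi+90),k) if mar(q)>.1]
    for q in a:print("rel",psi,G[1],q.round(2),"m",mar(q).round(2))
    for s in(1,-1):
        for q in ik(*pose(G,psi+180,t2,psi-90*s),k):
            if mar(q)<.12:continue
            for w in seat[s]:
                if mar(w)>.12 and np.abs(q-w).max()<2.6:print("   g2",psi,G[1],s,q.round(2),"->seat",np.abs(q-w).max().round(2),w.round(2))
E
time python3 s.py
```

```text
seat 1 [-0.24  0.78  1.56  0.65  1.36 -0.9 ] 0.92
seat -1 [-0.24  0.78  1.56  0.65  1.36  2.24] 0.64
rel -130 -150.0 [-0.25  0.79  1.62 -0.77  1.29  0.89] m 0.65
rel -130 -210.0 [-0.35  0.79  1.6  -0.83  1.25  0.83] m 0.59
rel -50 -150.0 [-0.42  0.69  2.26  3.7   0.67  1.43] m 0.22
rel -50 -210.0 [-0.59  0.69  2.23  3.51  0.62  1.46] m 0.25
   g2 -50 -210.0 1 [-0.74  0.86  1.33  0.1   1.73  1.68] ->seat 2.59 [-0.24  0.78  1.56  0.65  1.36 -0.9 ]
rel -10 -150.0 [-0.83  0.71  2.36  2.44  0.78  1.63] m 0.12
   g2 -10 -150.0 1 [-0.48  0.85  1.37 -0.21  1.68  1.33] ->seat 2.23 [-0.24  0.78  1.56  0.65  1.36 -0.9 ]
rel -10 -210.0 [-0.96  0.69  2.27  2.22  0.72  1.77] m 0.21
   g2 -10 -210.0 1 [-0.56  0.87  1.31 -0.27  1.7   1.26] ->seat 2.16 [-0.24  0.78  1.56  0.65  1.36 -0.9 ]
rel 30 -150.0 [-1.    0.68  2.12  1.32  0.87  2.01] m 0.36
   g2 30 -150.0 1 [-0.32  0.8   1.51 -0.56  1.44  0.98] ->seat 1.89 [-0.24  0.78  1.56  0.65  1.36 -0.9 ]
rel 30 -210.0 [-1.08  0.7   2.01  1.18  0.93  2.13] m 0.47
   g2 30 -210.0 1 [-0.41  0.81  1.48 -0.61  1.42  0.91] ->seat 1.81 [-0.24  0.78  1.56  0.65
[... 259 characters left out ...]
.35  0.73  1.77 -1.03  0.97  0.75] ->seat 1.68 [-0.24  0.78  1.56  0.65  1.36 -0.9 ]
rel 110 -150.0 [-0.76  0.82  1.5   0.34  1.6   1.9 ] m 0.98
rel 110 -210.0 [-0.83  0.86  1.39  0.29  1.69  1.87] m 1.01
rel 150 -150.0 [-0.57  0.87  1.35 -0.03  1.76  1.54] m 1.09
   g2 150 -150.0 1 [-0.62  0.67  2.33  3.03  0.64  1.6 ] ->seat 2.5 [-0.24  0.78  1.56  0.65  1.36 -0.9 ]
rel 150 -210.0 [-0.64  0.9   1.27 -0.09  1.8   1.47] m 1.05
   g2 150 -210.0 1 [-0.78  0.66  2.27  2.81  0.58  1.67] ->seat 2.57 [-0.24  0.78  1.56  0.65  1.36 -0.9 ]
rel 190 -150.0 [-0.38  0.86  1.4  -0.41  1.64  1.15] m 1.01
rel 190 -210.0 [-0.47  0.87  1.35 -0.47  1.64  1.07] m 0.95
real	3m18.936s
user	3m19.355s
sys	0m0.088s
```

apply_moves --pt "0 0 0 0 0 0.11 0.6" --pt "0 0 0 0 0 0.22 0.6" --pt "0 0 0 0 0 0.33 0.6" --pt "0 0 0 0 0 0.44 0.6" --pt "0 0 0 0 0 0.55 0.6" --pt "0 0 0 0 0 0.66 0.6" --pt "0 0 0 0 0 0.77 0.6" --pt "0 0 0 0 0 0.88 0.6" --pt "0 0 0 0 0 0.99 0.6" --pt "0 0 0 0 0 1 0.6"

```text
time: 8.18
position: [454.5, -150.8, 147.6]
eef_rot: [-0.001, 0.966, -0.259, -0.003]
force: [-0.1, -1.0, -2.0]
gripper_width: 53.2
```

apply_moves --pt "0 0 0 0 0 0.11 0.6" --pt "0 0 0 0 0 0.22 0.6" --pt "0 0 0 0 0 0.33 0.6" --pt "0 0 0 0 0 0.44 0.6" --pt "0 0 0 0 0 0.55 0.6" --pt "0 0 0 0 0 0.66 0.6" --pt "0 0 0 0 0 0.77 0.6" --pt "0 0 0 0 0 0.88 0.6" --pt "0 0 0 0 0 0.99 0.6" --pt "0 0 0 0 0 1 0.6"

```text
time: 9.43
position: [454.7, -150.6, 148.0]
eef_rot: [-0.001, -0.501, 0.865, 0.002]
force: [0.0, 0.4, -1.4]
gripper_width: 53.4
```

Run:
```python
from h import *
s=r.sense();print(np.round(s["joints"],2),s["position"],rot()[:,0].round(3))
D=lambda a:np.array([np.cos(np.radians(a)),np.sin(np.radians(a)),0])
t=np.radians(50);R=tool(np.sin(t)*D(70)-np.cos(t)*np.array([0,0,1]),D(160))
G=np.array([440,-150,55.]);go(G+24*R[:,2],R)
```

```text
[-0.57  0.34  1.62  0.    1.18  1.52] [ 454.67719034 -150.56607017  148.00819623] [-0.498 -0.867 -0.001]
move [-0.0281, 0.0392, 0.2713] [-0.4573, -0.3881, 0.8283]
```

apply_moves --pt "0 0 0 -0.05 -0.043 0.09 0.6" --pt "0 0 0 -0.1 -0.085 0.18 0.6" --pt "0 0 0 -0.15 -0.127 0.27 0.6" --pt "-0.01 0.01 0.03 -0.2 -0.17 0.36 0.6" --pt "-0.01 0.01 0.06 -0.25 -0.212 0.45 0.6" --pt "-0.01 0.02 0.1 -0.3 -0.254 0.54 0.6" --pt "-0.02 0.03 0.15 -0.35 -0.297 0.63 0.6" --pt "-0.02 0.03 0.2 -0.4 -0.34 0.72 0.6" --pt "-0.028 0.039 0.25 -0.457 -0.388 0.828 0.6" --pt "-0.028 0.039 0.271 -0.457 -0.388 0.828 0.6" --pt "-0.028 0.039 0.271 -0.457 -0.388 0.828 0.6" --pt "-0.028 0.039 0.271 -0.457 -0.388 0.828 0.6"

```text
time: 10.92
position: [447.3, -132.8, 40.8]
eef_rot: [0.075, 0.156, 0.893, 0.415]
force: [-0.4, 1.0, -0.7]
gripper_width: 53.0
```

Run:
```python
from h import *
s=r.sense();R=rot();P=np.array(s["position"]);print(np.round(s["joints"],2),P,R[:,2].round(3),R[:,0].round(3),"G",P-24*R[:,2],s["force"])
p,d=r.camera("wrist");q,d2=r.camera("scene")
A=np.zeros((400,720,3),np.uint8);A[:250,:400]=cv2.resize(p,(400,250));A[:320,400:]=cv2.resize(q[200:300,270:370],(320,320),interpolation=2)
cv2.imwrite("pics/c3.png",A[:,:,::-1])
G=[440,-150,27.]
D=lambda a:np.array([np.cos(np.radians(a)),np.sin(np.radians(a)),0]);t=np.radians(50.1);Rt=tool(np.sin(t)*D(70)-np.cos(t)*np.array([0,0,1]),D(160))
go(G+24*Rt[:,2],Rt)
```

```text
[-0.94  0.69  1.78  0.72  1.33  2.13] [ 447.31989968 -132.7874203    40.75453608] [ 0.264  0.718 -0.644] [-0.94   0.342 -0.005] G [ 440.97364165 -150.0080895    56.21977327] [-0.42183827  0.98867944 -0.69258263]
move [0.0024, -0.0564, 0.0462] [-0.0022, 0.0021, 0.0019]
```

View pics/c3.png

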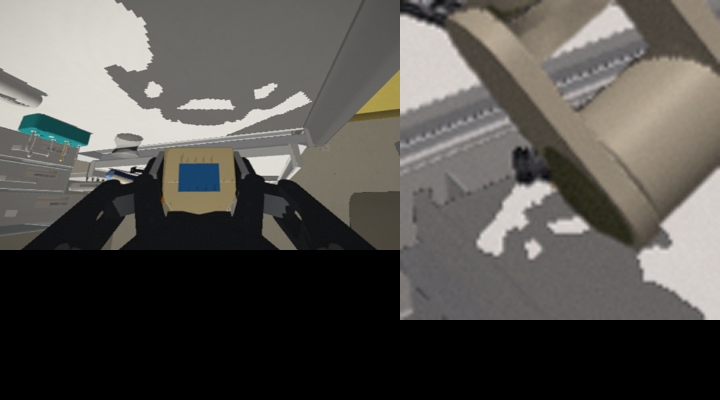

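The wrist view shows the cast held above the worktop with its heel at the tips and its label facing the hand. I'll lower it gently onto the heel.

apply_moves --pt "0.002 -0.02 0.017 -0.002 0.002 0.002 0.6" --pt "0.002 -0.04 0.033 -0.002 0.002 0.002 0.6" --pt "0.002 -0.052 0.043 -0.002 0.002 0.002 0.6" --pt "0.002 -0.0545 0.0447 -0.002 0.002 0.002 0.6" --pt "0.002 -0.056 0.046 -0.002 0.002 0.002 0.6" --pt "0.002 -0.058 0.0475 -0.002 0.002 0.002 0.6" --pt "0.002 -0.0595 0.049 -0.002 0.002 0.002 0.6" --pt "0.002 -0.0595 0.049 -0.002 0.002 0.002 0.6"

```text
time: 12.02
position: [446.0, -132.6, 9.3]
eef_rot: [0.073, 0.159, 0.892, 0.418]
force: [0.2, -0.1, -1.5]
gripper_width: 53.2
```

Run:
```python
from h import *
s=r.sense();R=rot();P=np.array(s["position"]);print(P,"G",P-24*R[:,2],s["force"],R[:,2].round(3));print("down1",(R.T@[0,0,-1]/400).round(5))
```

```text
[ 445.97809257 -132.58921589    9.32216491] G [ 439.66997034 -149.90707039   24.69420151] [ 0.23501108 -0.11993731 -1.54062447] [ 0.263  0.722 -0.641]
down1 [-1.00e-05 -1.92e-03  1.60e-03]
```

Down in 0.8 mm steps until contact shows.

apply_moves --pt "0 -0.0015 0.0013 0 0 0 0.6" --pt "0 -0.003 0.0026 0 0 0 0.6" --pt "0 -0.003 0.0026 0 0 0 0.6"

```text
time: 12.4
position: [446.0, -132.5, 7.6]
eef_rot: [0.073, 0.159, 0.892, 0.418]
force: [0.3, -0.4, -0.8]
gripper_width: 53.2
```

apply_moves --pt "0 -0.0015 0.0013 0 0 0 0.6" --pt "0 -0.003 0.0026 0 0 0 0.6" --pt "0 -0.003 0.0026 0 0 0 0.6"

```text
time: 12.78
position: [446.0, -132.5, 6.1]
eef_rot: [0.073, 0.159, 0.892, 0.418]
force: [0.4, -0.7, -1.1]
gripper_width: 53.6
```

apply_moves --pt "0 -0.0015 0.0013 0 0 0 0.6" --pt "0 -0.0015 0.0013 0 0 0 0.6" --pt "0 -0.0015 0.0013 0 0 0 0.6"

```text
time: 13.15
position: [446.0, -132.5, 5.3]
eef_rot: [0.073, 0.159, 0.892, 0.418]
force: [0.1, 0.6, -1.3]
gripper_width: 53.0
```

Run:
```python
from h import *
s=r.sense();i=r.camera_info("wrist");p,d=r.camera("wrist");R=rot()
c,m=blob(p,(100,100,40),(125,255,255));print(m);b=c[:,0];
K=np.array(i["intrinsics"]);w=30
print("rows",b[:,1].min(),b[:,1].max(),"cols",b[:,0].min(),b[:,0].max())
# label centre lies in the vertical plane; use depth image at label
mk=np.zeros(d.shape,np.uint8);cv2.drawContours(mk,[c],-1,255,-1);mk=cv2.erode(mk,np.ones((3,3)))
v,u=np.nonzero(mk);z=d[v,u];ok=z>0
X=np.linalg.solve(K,np.c_[u,v,np.ones(len(u))].T)*z;X=(np.array(i["R"]).T@(X-np.array(i["t"])[:,None])).T[ok]
mu=X.mean(0);n=np.linalg.svd(X-mu)[2][2];print("label centre",mu.round(1),"normal",n.round(3),"width",s["gripper_width"],s["position"])
cv2.imwrite("pics/w3.png",p[150:400,180:460][:,:,::-1])
```

```text
((318.0, 284.0), (44.0, 66.0), 90.0)
rows 262 306 cols 285 351
label centre [ 436.  -155.8   25.8] normal [-0.342 -0.94  -0.007] width 52.98830767991487 [ 445.99395731 -132.50377952    5.31047517]
```

apply_moves --pt "0 -0.0015 0.0013 0 0 0 0.6" --pt "0 -0.0015 0.0013 0 0 0 0.6"

```text
time: 13.45
position: [446.0, -132.5, 4.5]
eef_rot: [0.073, 0.159, 0.892, 0.418]
force: [-0.5, 0.1, -0.9]
gripper_width: 53.3
```

apply_moves --pt "0 -0.0015 0.0013 0 0 0 0.6" --pt "0 -0.0015 0.0013 0 0 0 0.6"

```text
time: 13.7
position: [446.0, -132.5, 4.4]
eef_rot: [0.073, 0.159, 0.891, 0.418]
force: [-2.2, -1.1, 6.6]
gripper_width: 53.0
```

apply_moves --pt "0 0 0 0 0 0 0.36" --pt "0 0 0 0 0 0 0.33" --pt "0 0 0 0 0 0 0.25" --pt "0 0 0 0 0 0 0" --pt "0 0 0 0 0 0 0" --pt "0 0 0 0 0 0 0" --pt "0 0 -0.05 0 0 0 0" --pt "0 0 -0.12 0 0 0 0" --pt "0 0 -0.25 0 0 0 0" --pt "0 0 -0.3 0 0 0 0" --pt "0 0 -0.3 0 0 0 0"

```text
time: 15.08
position: [414.5, -220.0, 80.9]
eef_rot: [0.074, 0.159, 0.892, 0.417]
force: [-0.2, 0.8, -0.8]
gripper_width: 85.6
```

Run:
```python
from h import *
import pickle
s=r.sense();i=r.camera_info("wrist");p,d=r.camera("wrist");q,_=r.camera("top")
c,m=blob(p,(100,100,40),(125,255,255));print(m)
pickle.dump((i,p,d),open("w4.pkl","wb"))
A=np.zeros((400,720,3),np.uint8);A[:250,:400]=cv2.resize(p,(400,250));A[:320,400:]=cv2.resize(q[200:280,350:430],(320,320),interpolation=2)
cv2.imwrite("pics/c4.png",A[:,:,::-1]);print(np.round(s["joints"],2),s["position"],rot().round(3).tolist())
K=np.array(i["intrinsics"])
mk=np.zeros(d.shape,np.uint8);cv2.drawContours(mk,[c],-1,255,-1);mk=cv2.erode(mk,np.ones((3,3)))
v,u=np.nonzero(mk);z=d[v,u];ok=z>0
X=np.linalg.solve(K,np.c_[u,v,np.ones(len(u))].T)*z;X=(np.array(i["R"]).T@(X-np.array(i["t"])[:,None])).T[ok]
mu=X.mean(0);n=np.linalg.svd(X-mu)[2][2];print("label",mu.round(1),n.round(3))
```

```text
((318.5, 204.0), (20.0, 33.0), 90.0)
[-1.09  0.65  1.64  0.61  1.53  2.16] [ 414.46895184 -220.01443583   80.91642109] [[-0.939, 0.223, 0.262], [0.344, 0.6, 0.722], [0.004, 0.769, -0.64]]
label [ 435.8 -156.    24.9] [0.345 0.939 0.005]
```

View pics/c4.png

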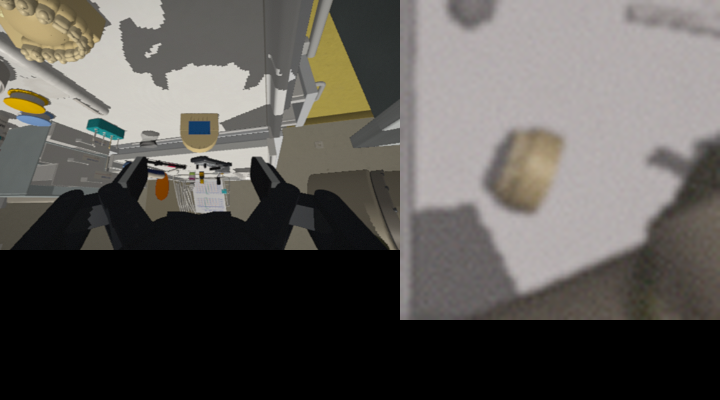

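The cast stands upright on its heel, label towards the hand; its normal is horizontal to within 0.3° and the label centre is at about (436,−156). While the hand is free I'll look closely at the holder.

Run:
```python
from h import *
R1=tool([0,0,-1],[np.cos(np.radians(-110)),np.sin(np.radians(-110)),0]);T1=np.array([450,-100,220.])
sh,tu=go(T1,R1)
# second: relative to T1,R1
R2=tool([0,0,-1],[np.cos(np.radians(19)),np.sin(np.radians(19)),0])
i=r.camera_info("wrist");R0=rot();P=np.array(r.sense()["position"]);c=-np.array(i["R"]).T@i["t"]
cz=R2@R0.T@np.array(i["R"])[2];off=R2@R0.T@(c-P)
q=np.array([505,165,20.]);L=(150+off[2]-20)/-cz[2];pos=q-cz*L-off;print(pos,(R1.T@(pos-T1)/400).round(4))
```

```text
move [0.0194, 0.4659, 0.0132] [0.4371, 0.4347, -0.932]
[500.31342064 174.34774662 150.        ] [-0.6875  0.1164  0.175 ]
```

apply_moves --pt "0.002 0.05 0.001 0.044 0.043 -0.093 0" --pt "0.004 0.1 0.003 0.087 0.087 -0.186 0" --pt "0.008 0.18 0.005 0.131 0.13 -0.28 0" --pt "0.012 0.26 0.008 0.175 0.174 -0.373 0" --pt "0.016 0.34 0.01 0.219 0.217 -0.466 0" --pt "0.019 0.42 0.012 0.262 0.261 -0.56 0" --pt "0.019 0.466 0.013 0.306 0.304 -0.652 0" --pt "0.019 0.466 0.013 0.35 0.348 -0.746 0" --pt "0.019 0.466 0.013 0.393 0.39 -0.84 0" --pt "0.019 0.466 0.013 0.437 0.435 -0.932 0" --pt "0.019 0.466 0.013 0.437 0.435 -0.932 0"

```text
time: 16.55
position: [449.5, -98.8, 219.7]
eef_rot: [-0.0, -0.574, 0.819, 0.001]
force: [0.7, -0.9, 1.4]
gripper_width: 85.1
```

apply_moves --pt "-0.1 0.02 0.02 0 0 -0.11 0" --pt "-0.2 0.03 0.04 0 0 -0.22 0" --pt "-0.3 0.05 0.06 0 0 -0.33 0" --pt "-0.4 0.07 0.08 0 0 -0.44 0" --pt "-0.5 0.09 0.1 0 0 -0.55 0" --pt "-0.6 0.1 0.12 0 0 -0.66 0" --pt "-0.688 0.116 0.15 0 0 -0.77 0" --pt "-0.688 0.116 0.175 0 0 -0.88 0" --pt "-0.688 0.116 0.175 0 0 -0.99 0" --pt "-0.688 0.116 0.175 0 0 -1 0" --pt "-0.688 0.116 0.175 0 0 -1 0"

```text
time: 17.92
position: [500.7, 173.5, 149.8]
eef_rot: [0.0, 0.984, -0.176, -0.0]
force: [-0.2, 0.5, -0.3]
gripper_width: 85.6
```

Run:
```python
from h import *
import pickle
s=r.sense();i=r.camera_info("wrist");p,d=r.camera("wrist");print(np.round(s["joints"],2),s["position"],rot()[:,0])
pickle.dump((i,p,d),open("w5.pkl","wb"))
K=np.array(i["intrinsics"]);q=np.array(i["R"])@[515,140,18]+i["t"];q=K@q/q[2];print(q)
cv2.imwrite("pics/w5.png",cv2.resize(p[40:340,120:520],(800,600),interpolation=2)[:,:,::-1])
```

```text
[ 0.11  0.42  1.49 -0.    1.24  0.46] [500.69410365 173.53645074 149.799282  ] [ 9.38398385e-01 -3.45555218e-01 -2.50165308e-04]
[343.66694178 215.26637246   1.        ]
```

View pics/w5.png

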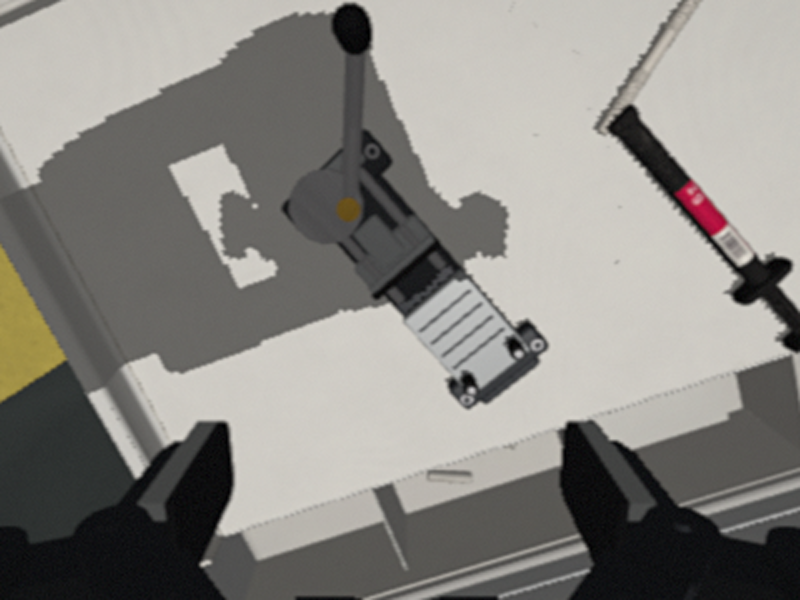

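The holder is clear: bed corners at about (405,315), (460,280), (520,345) and (470,380) in the crop, foot bolts (468,399) and (537,345), pins (465,385) and (515,347), knob top (350,20).

Run:
```python
from h import *
import pickle
i,p,d=pickle.load(open("w5.pkl","rb"));i1,p1,d1=pickle.load(open("w1.pkl","rb"))
px=lambda X,Y:(120+X/2,40+Y/2)
W=lambda X,Y,z:plane(i,px(X,Y),z)
b=[W(468,399,12),W(537,345,12)];print("bolts",np.round(b,1),np.linalg.norm(b[0]-b[1]))
c=[W(405,315,18),W(460,280,18)];print("bed rear",np.round(c,1),np.linalg.norm(c[0]-c[1]))
print("pins at z33",W(470,378,33).round(1),W(517,343,33).round(1))
v=b[1]-b[0];print("holder y dir",np.degrees(np.arctan2(v[1],v[0])))
v=c[1]-c[0];print("y dir bed",np.degrees(np.arctan2(v[1],v[0])))
# two-view heights: bolts & knob
px1=lambda X,Y:(255+X*.3,125+Y*.3)
for n,a,e in(("boltL",(537,345),(145,392)),("boltR",(468,399),(60,318)),("knob",(350,22),(532,167)),("screw",(347,209),(318,162)),("bedc",(460,280),(235,290))):
    print(n,[np.round(x,1) for x in two(i,px(*a),i1,px1(*e))])
# depth points of the bed
def pt(X,Y):
    u,v=px(X,Y);z=np.median(d[int(v)-1:int(v)+2,int(u)-1:int(u)+2]);return np.array(i["R"]).T@(np.linalg.solve(i["intrinsics"],[u,v,1])*z-i["t"])
for q in((460,330),(430,310),(490,350),(468,399),(537,345),(350,22)):print("depth",q,pt(*q).round(1))
g=cv2.cvtColor(p,cv2.COLOR_RGB2GRAY)[215:245,340:395];print();cv2.imwrite("pics/w5z.png",cv2.resize(p[170:250,310:400],(720,640)[:2],interpolation=2)[:600,:,::-1])
```

```text
bolts [[516.3 107.1  12. ]
 [560.4 124.2  12. ]] 47.34182080493209
bed rear [[500.9 165.8  18. ]
 [533.1 173.5  18. ]] 33.05066548845751
pins at z33 [521.5 127.9  33. ] [548.9 137.6  33. ]
holder y dir 21.249911872261283
y dir bed 13.410924514557006
boltL [array([560.2, 124.8,  12.7]), np.float64(0.7)]
boltR [array([516.1, 108.7,  14.2]), np.float64(1.2)]
knob [array([524.4, 292.3,  54.7]), np.float64(1.8)]
screw [array([495.5, 227.2,  40.2]), np.float64(0.0)]
bedc [array([532.1, 177.2,  25.4]), np.float64(3.8)]
depth (460, 330) [524.7 149.   19.6]
depth (430, 310) [513.8 164.3  19.5]
depth (490, 350) [535.9 133.1  19.2]
depth (468, 399) [516.4 108.5  15. ]
depth (537, 345) [560.2 125.1  14.1]
depth (350, 22) [524.4 290.5  68.1]
```

View pics/w5z.png

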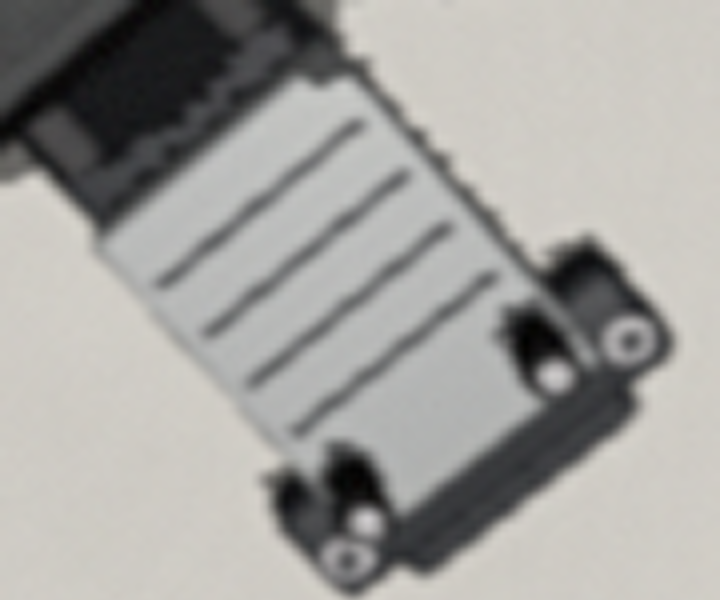

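Run:
```python
from h import *
import pickle
i,p,d=pickle.load(open("w5.pkl","rb"))
W=lambda X,Y,z:plane(i,(310+X/8-.5+1/16,170+Y/8-.5+1/16),z)
A=[W(366,522,33),W(555,374,33)];B=[W(348,560,12.5),W(630,340,12.5)];G1=[W(160,288,18),W(362,124,18)];G4=[W(298,434,18),W(495,274,18)]
for n,(a,b) in dict(pins=A,bolts=B,g1=G1,g4=G4).items():
    v=b-a;print(n,((a+b)/2).round(1),"len",np.linalg.norm(v).round(1),"ydir",np.degrees(np.arctan2(v[1],v[0])).round(2))
# axis from midpoints
ms=[sum(G1)/2,sum(G4)/2,sum(A)/2,sum(B)/2]
x=ms[1]-ms[0];print("xdir grooves",np.degrees(np.arctan2(x[1],x[0])));x=ms[3]-ms[0];print("xdir g1-bolts",np.degrees(np.arctan2(x[1],x[0])))
pk=two(i,(120+350/2,40+22/2),pickle.load(open("w1.pkl","rb"))[0],(255+532*.3,125+167*.3))[0]
for yaw in(-69,-70,-71):
    a=np.radians(yaw);f=np.array([np.cos(a),np.sin(a)]);l=np.array([-f[1],f[0]])
    s=(ms[2][:2]-27*f);print(yaw,"seat",s.round(1),"bolts at",[(f@(m[:2]-s)).round(1) for m in ms],[(l@(m[:2]-s)).round(1) for m in ms],"pivot",(s-80*f).round(1),"knob dir",np.degrees(np.arctan2(*(pk[:2]-(s-80*f))[::-1])).round(1)-yaw)
```

```text
pins [533.9 127.2  33. ] len 30.1 ydir 21.14
bolts [537.8 116.3  12.5] len 48.2 ydir 21.13
g1 [520.4 161.   18. ] len 33.3 ydir 20.56
g4 [530.4 135.9  18. ] len 33.2 ydir 21.62
xdir grooves -68.11211844507255
xdir g1-bolts -68.63857732381673
-69 seat [524.2 152.4] bolts at [np.float64(-9.4), np.float64(17.6), np.float64(27.0), np.float64(38.6)] [np.float64(-0.5), np.float64(-0.1), np.float64(0.0), np.float64(-0.2)] pivot [495.5 227.1] knob dir 135.1
-70 seat [524.6 152.5] bolts at [np.float64(-9.4), np.float64(17.6), np.float64(27.0), np.float64(38.6)] [np.float64(-1.1), np.float64(-0.2), np.float64(-0.0), np.float64(0.0)] pivot [497.3 227.7] knob dir 137.2
-71 seat [525.1 152.7] bolts at [np.float64(-9.4), np.float64(17.6), np.float64(27.0), np.float64(38.6)] [np.float64(-1.8), np.float64(-0.4), np.float64(0.0), np.float64(0.2)] pivot [499.  228.3] knob dir 139.3
```

Run:
```python
from h import *
D=lambda a:np.array([np.cos(np.radians(a)),np.sin(np.radians(a)),0]);U=np.array([0,0,1.])
R=tool(-(D(70)+U),D(-20));T=np.array([439,-147.4,25])+24*R[:,2];print(T,T-90*R[:,2]);go(T-90*R[:,2],R)
k=np.load("k.npy");q=np.array([-.23,.72,1.77,-.96,1.03,.8])
```

```text
[ 433.1957257  -163.34711259    8.02943725] [ 454.96175433 -103.54544039   71.66904756]
move [0.1321, 0.6893, 0.1962] [-0.4994, 0.0011, -0.0022]
```

apply_moves --pt "0.02 0.12 -0.01 0 0 0 0" --pt "0.05 0.25 -0.02 0 0 0 0" --pt "0.08 0.38 -0.02 -0.1 0 0 0" --pt "0.1 0.5 0 -0.2 0 0 0" --pt "0.12 0.6 0.05 -0.3 0 0 0" --pt "0.132 0.689 0.1 -0.4 0 0 0" --pt "0.132 0.689 0.15 -0.5 0 0 0" --pt "0.132 0.689 0.196 -0.5 0 0 0" --pt "0.132 0.689 0.196 -0.5 0 0 0" --pt "0.132 0.689 0.196 -0.5 0 0 0"

```text
time: 19.23
position: [456.4, -103.8, 73.1]
eef_rot: [0.377, 0.91, -0.161, -0.065]
force: [0.4, 0.5, 1.1]
gripper_width: 85.3
```

Run:
```python
from h import *
s=r.sense();print(np.round(s["joints"],2),s["force"])
D=lambda a:np.array([np.cos(np.radians(a)),np.sin(np.radians(a)),0]);U=np.array([0,0,1.])
R=tool(-(D(70)+U),D(-20));T=np.array([439,-147.4,25])+24*R[:,2];go(T,R)
i=r.camera_info("wrist");p,d=r.camera("wrist");cv2.imwrite("pics/w6.png",p[:,:,::-1])
# stone mask extents: column centre of cast relative to tool mid-plane
c,m=blob(p,(12,40,60),(35,220,255),(200,120,440,330));print(m,cv2.boundingRect(c))
C=np.array([439,-147.4]);
q=np.array(i["R"])@[436.2+15*D(70)[0],-155+15*D(70)[1],54]+i["t"];print("expected front top px",(np.array(i["intrinsics"])@q/q[2])[:2])
```

```text
[-0.1   0.63  1.67 -0.81  1.23  0.69] [0.42518114 0.53171764 1.12410296]
move [-0.004, -0.0018, 0.2279] [-0.0005, -0.0008, -0.0018]
((335.0, 296.5), (134.0, 65.0), 0.0) (268, 264, 135, 66)
expected front top px [317.96916033 242.60120074]
```

View pics/w6.png

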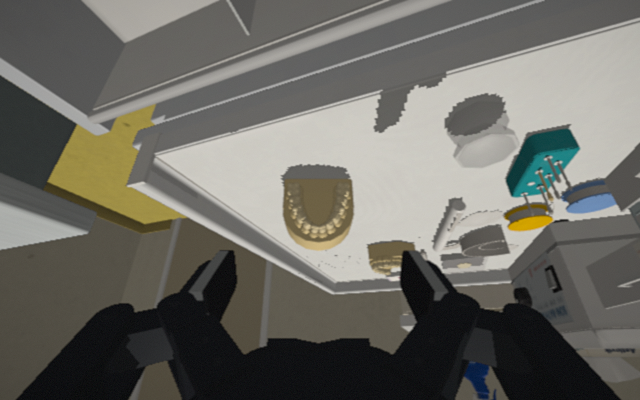

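The teeth face the hand and the cast is centred at column 318, with its front at row ~245, as predicted (318,243). The mask had caught the wrong thing. Going in to grip.

apply_moves --pt "-0.004 -0.002 0.08 0 0 0 0" --pt "-0.004 -0.002 0.15 0 0 0 0" --pt "-0.004 -0.002 0.2 0 0 0 0" --pt "-0.004 -0.002 0.227 0 0 0 0" --pt "-0.004 -0.002 0.227 0 0 0 0" --pt "-0.004 -0.002 0.227 0 0 0 0" --pt "-0.004 -0.002 0.227 0 0 0 0.6" --pt "-0.004 -0.002 0.227 0 0 0 0.6" --pt "-0.004 -0.002 0.227 0 0 0 0.6" --pt "-0.004 -0.002 0.227 0 0 0 0.6" --pt "-0.004 -0.002 0.227 0 0 0 0.6"

```text
time: 20.65
position: [433.2, -162.6, 7.8]
eef_rot: [0.378, 0.91, -0.16, -0.066]
force: [1.4, 2.9, 6.5]
gripper_width: 53.0
```

Run:
```python
from h import *
s=r.sense();R=rot();P=np.array(s["position"]);print("G",P-24*R[:,2],s["force"],R.round(3).tolist(),np.round(s["joints"],2))
print("up80",(R.T@[0,0,80]/400).round(4))
D=lambda a:np.array([np.cos(np.radians(a)),np.sin(np.radians(a)),0]);U=np.array([0,0,1.])
# intermediate: tool vertical x at 0 above midway; relative to current
Rv=tool([0,0,-1],D(0));Pm=np.array([470,0,150.])
print("mid",(R.T@(Pm-P)/400).round(4),(Ro.from_matrix(R.T@Rv).as_rotvec()/(np.pi/2)).round(4))
```

```text
G [ 438.94312333 -146.66118533   24.77727447] [1.39572786 2.8668843  6.50855544] [[0.94, -0.242, -0.241], [-0.341, -0.663, -0.666], [0.002, 0.708, -0.706]] [-0.22  0.72  1.78 -0.96  1.03  0.81]
up80 [ 0.0003  0.1416 -0.1412]
mid [-0.0517 -0.0404 -0.5439] [ 0.4958  0.0863 -0.2106]
```

apply_moves --pt "0 0.03 -0.03 0 0 0 0.6" --pt "0 0.09 -0.09 0 0 0 0.6" --pt "0 0.14 -0.14 0 0 0 0.6" --pt "-0.01 0.12 -0.22 0.08 0.01 -0.03 0.6" --pt "-0.02 0.08 -0.3 0.16 0.03 -0.07 0.6" --pt "-0.03 0.04 -0.38 0.24 0.04 -0.1 0.6" --pt "-0.04 0 -0.46 0.33 0.06 -0.14 0.6" --pt "-0.052 -0.04 -0.544 0.42 0.07 -0.18 0.6" --pt "-0.052 -0.04 -0.544 0.496 0.086 -0.21 0.6" --pt "-0.052 -0.04 -0.544 0.496 0.086 -0.21 0.6"

```text
time: 21.9
position: [469.3, -1.2, 149.7]
eef_rot: [-0.0, 1.0, -0.002, -0.001]
force: [0.3, 1.4, -1.8]
gripper_width: 53.0
```

```bash
cat > seat.py <<'E'
from h import *
D=lambda a:np.array([np.cos(np.radians(a)),np.sin(np.radians(a)),0]);U=np.array([0,0,1.])
yaw=-69
def seatpose(dx,dz,t=45.1,xc=-2.2,zc=8.5):
    t=np.radians(t);R=tool(-np.sin(t)*D(yaw)-np.cos(t)*U,D(yaw+90))
    G=np.array([524.2,152.4,18])+(dx+xc)*D(yaw)+(zc+dz)*U
    return G+24*R[:,2],R
E
python3 - <<'E'
from seat import *
s=r.sense();print(np.round(s["joints"],2),s["position"])
T,R=seatpose(-3,60);print(T);go(T,R)
E
```

```text
[-0.26  0.33  1.65 -0.    1.17 -0.25] [469.30409709  -1.1537276  149.6771393 ]
[516.24417558 173.12563121  69.5590823 ]
move [0.1159, -0.4361, 0.2003] [0.4949, -0.092, -0.2237]
```

apply_moves --pt "0.02 -0.06 0 0.08 -0.015 -0.035 0.6" --pt "0.04 -0.15 0 0.16 -0.03 -0.07 0.6" --pt "0.06 -0.25 0.02 0.25 -0.046 -0.11 0.6" --pt "0.08 -0.34 0.06 0.33 -0.06 -0.15 0.6" --pt "0.1 -0.42 0.12 0.42 -0.078 -0.19 0.6" --pt "0.116 -0.436 0.18 0.495 -0.092 -0.224 0.6" --pt "0.116 -0.436 0.2 0.495 -0.092 -0.224 0.6" --pt "0.116 -0.436 0.2 0.495 -0.092 -0.224 0.6" --pt "0.116 -0.436 0.2 0.495 -0.092 -0.224 0.6"

```text
time: 23.02
position: [516.3, 174.2, 71.1]
eef_rot: [-0.376, 0.908, 0.17, -0.069]
force: [0.2, 0.4, -1.2]
gripper_width: 52.7
```

Run:
```python
from seat import *
import pickle
s=r.sense();print(np.round(s["joints"],2),s["position"],rot().round(3).tolist())
i=r.camera_info("wrist");p,d=r.camera("wrist");pickle.dump((i,p,d,rot(),s["position"]),open("w7.pkl","wb"))
q,dq=r.camera("scene");t,_=r.camera("top")
A=np.zeros((570,800,3),np.uint8);A[:250,:400]=cv2.resize(p,(400,250));A[:320,400:]=cv2.resize(q[150:230,240:340],(400,320),interpolation=2);A[320:570,:400]=cv2.resize(t[180:230,215:295],(400,250),interpolation=2)
A[250:320,:400]=0;cv2.imwrite("pics/c7.png",A[:,:,::-1])
T,R=seatpose(-3,10);go(T,R)
# depth profile of cast in hand: points in cast frame
K=np.array(i["intrinsics"]);v,u=np.mgrid[150:400:2,200:440:2];z=d[v,u];ok=z>0
X=(np.linalg.solve(K,np.c_[u[ok],v[ok],np.ones(ok.sum())].T)*z[ok]).T;X=(X-i["t"])@np.array(i["R"])
col=p[v,u][ok].astype(int);st=(col[:,0]>col[:,2]*1.25)&(col[:,0]>90)
M=np.c_[D(-69),D(21),U];Y=(X-np.array([524.2,152.4,18]))@M;Y=Y[st&(Y[:,2]>55)&(Y[:,2]<120)&(abs(Y[:,0])<50)&(abs(Y[:,1])<40)]
print(len(Y));print("pct x",np.percentile(Y[:,0],[1,50,99]).round(1),"y",np.percentile(Y[:,1],[1,50,99]).round(1),"z",np.percentile(Y[:,2],[1,50,90,99]).round(1))
top=Y[Y[:,2]>np.percentile(Y[:,2],97)-4]
for lo in range(-30,31,6):
    w=Y[(Y[:,0]>=lo)&(Y[:,0]<lo+6)]
    if len(w):print(lo,len(w),"zmax",np.percentile(w[:,2],97).round(1),"y",w[:,1].min().round(1),w[:,1].max().round(1))
```

```text
[-0.2   0.7   1.5   0.64  1.46 -0.81] [516.31432299 174.15638422  71.07213989] [[0.933, 0.256, -0.254], [0.361, -0.659, 0.66], [0.002, -0.707, -0.707]]
move [-0.0015, 0.0922, 0.0891] [0.0008, 0.0002, 0.0021]
2996
pct x [-30.1  -4.3  19.1] y [-26.9  -1.1  24.7] z [80.6 82.8 92.3 93.6]
-30 287 zmax 83.1 y -27.4 28.3
-24 274 zmax 93.0 y -27.7 25.6
-18 391 zmax 93.1 y -28.0 26.5
-12 385 zmax 93.4 y -27.6 25.3
-6 410 zmax 92.9 y -27.7 25.1
0 445 zmax 93.2 y -27.5 25.3
6 381 zmax 93.6 y -25.0 22.0
12 320 zmax 93.3 y -20.4 17.4
18 63 zmax 83.0 y -13.4 11.4
```

View pics/c7.png

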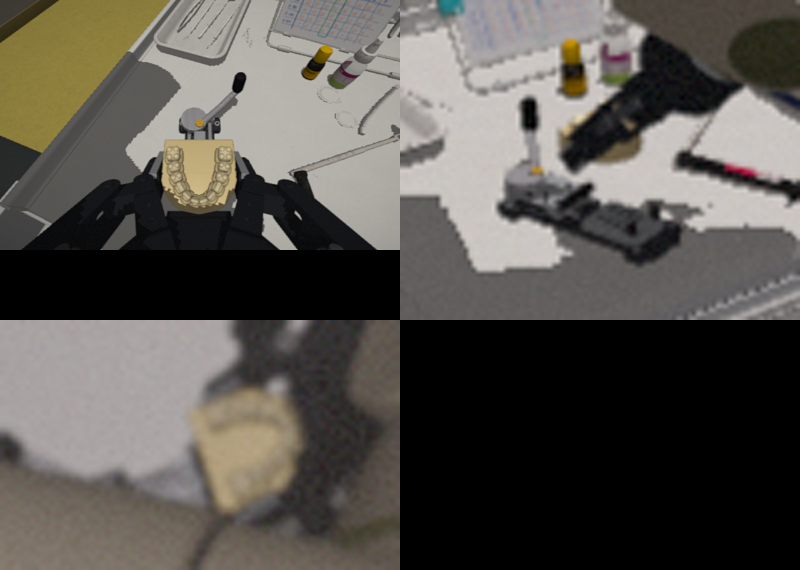

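The wrist crop shows the cast held teeth up over the holder, front towards the pins, lever open. Depth says it is level (tooth tops 93.2 ± 0.3 mm above the bed before bias), with y off by about −1 mm.

Run:
```python
from seat import *
for dz in(30,4):
    T,R=seatpose(-3,dz);T=T+0.8*D(21);go(T,R)
print((rot().T@[0,0,-1]/400).round(5))
```

```text
move [0.0006, 0.0568, 0.0537] [0.0008, 0.0002, 0.0021]
move [0.0005, 0.1028, 0.0997] [0.0008, 0.0002, 0.0021]
[-1.00e-05  1.77e-03  1.77e-03]
```

apply_moves --pt "0 0.025 0.022 0.001 0 0.002 0.6" --pt "0 0.057 0.054 0.001 0 0.002 0.6" --pt "0 0.08 0.077 0.001 0 0.002 0.6" --pt "0 0.094 0.091 0.001 0 0.002 0.6" --pt "0 0.1 0.097 0.001 0 0.002 0.6" --pt "0 0.103 0.1 0.001 0 0.002 0.6" --pt "0 0.103 0.1 0.001 0 0.002 0.6"

```text
time: 24.05
position: [516.8, 173.4, 12.6]
eef_rot: [-0.378, 0.908, 0.168, -0.071]
force: [-0.8, -0.7, -1.1]
gripper_width: 53.0
```

apply_moves --pt "0 0.0014 0.0014 0 0 0 0.6" --pt "0 0.0028 0.0028 0 0 0 0.6" --pt "0 0.0042 0.0042 0 0 0 0.6" --pt "0 0.0042 0.0042 0 0 0 0.6"

```text
time: 24.55
position: [516.7, 173.5, 10.7]
eef_rot: [-0.378, 0.908, 0.168, -0.071]
force: [-1.0, -1.3, 5.0]
gripper_width: 53.2
```

Run:
```python
from seat import *
s=r.sense();print(s["force"],s["position"]);T,R=seatpose(-3,0);print(T+.8*D(21));go(T+.8*D(21),R)
```

```text
[-0.99724005 -1.3302332   5.00225476] [516.68680955 173.46245251  10.68054151]
[516.99103992 173.41232556   9.5590823 ]
move [0.0007, 0.0023, 0.0017] [-0.0017, 0.0006, -0.0001]
```

apply_moves --pt "0 0.0005 0.0005 0 0 0 0.6" --pt "0 0.0005 0.0005 0 0 0 0.36" --pt "0 0.0005 0.0005 0 0 0 0.33" --pt "0 0 0 0 0 0 0.2" --pt "0 0 0 0 0 0 0" --pt "0 0 0 0 0 0 0" --pt "0 0 0 0 0 0 0" --pt "0 0 -0.06 0 0 0 0" --pt "0 0 -0.15 0 0 0 0" --pt "0 0 -0.25 0 0 0 0" --pt "0 0 -0.3 0 0 0 0" --pt "0 0 -0.3 0 0 0 0"

```text
time: 26.05
position: [547.9, 93.2, 95.0]
eef_rot: [-0.377, 0.908, 0.168, -0.07]
force: [-0.7, 0.8, 0.3]
gripper_width: 85.6
```

```bash
cat > meas.py <<'E'
from seat import *
def meas(fn):
    s=r.sense();i=r.camera_info("wrist");p,d=r.camera("wrist");cv2.imwrite(fn,p[:,:,::-1])
    K=np.array(i["intrinsics"]);v,u=np.mgrid[60:400,100:540];z=d[v,u];ok=z>0
    X=(np.linalg.solve(K,np.c_[u[ok],v[ok],np.ones(ok.sum())].T)*z[ok]).T;X=(X-i["t"])@np.array(i["R"])
    col=p[v,u][ok].astype(int);st=(col[:,0]>col[:,2]*1.25)&(col[:,0]>80)
    Y=(X-np.array([524.2,152.4,18]))@np.c_[D(-69),D(21),U]
    Y=Y[st&(Y[:,2]>-10)&(Y[:,2]<60)&(abs(Y[:,0])<50)&(abs(Y[:,1])<40)]
    print(len(Y),"x",np.percentile(Y[:,0],[.5,99.5]).round(1))
    for lo in range(-33,31,6):
        w=Y[(Y[:,0]>=lo)&(Y[:,0]<lo+6)]
        if len(w)>5:print(lo,len(w),"z97",np.percentile(w[:,2],97).round(1),"y",w[:,1].min().round(1),w[:,1].max().round(1))
    for lo in range(-27,27,9):
        w=Y[(Y[:,1]>=lo)&(Y[:,1]<lo+9)]
        if len(w)>5:print("y",lo,"z97",np.percentile(w[:,2],97).round(1),"xmin",w[:,0].min().round(1))
E
python3 - <<'E'
from meas import *
meas("pics/w8.png");print(r.sense()["position"],np.round(r.sense()["joints"],2))
E
```

```text
3437 x [-38.5  23.5]
-33 146 z97 22.5 y -27.4 25.7
-27 207 z97 22.7 y -27.2 25.4
-21 327 z97 32.7 y -27.7 25.1
-15 396 z97 32.5 y -27.5 25.6
-9 398 z97 32.8 y -27.2 25.5
-3 376 z97 32.6 y -26.9 25.2
3 366 z97 32.9 y -26.7 24.5
9 417 z97 32.7 y -24.7 22.0
15 514 z97 32.2 y -20.5 17.7
21 247 z97 22.2 y -12.4 9.5
y -27 z97 32.6 xmin -38.8
y -18 z97 32.8 xmin -39.0
y -9 z97 32.1 xmin -39.1
y 0 z97 32.2 xmin -38.8
y 9 z97 32.8 xmin -39.2
y 18 z97 32.4 xmin -38.6
[547.16592761  94.0165132   94.31512936] [-0.32  0.71  1.37  0.58  1.62 -0.82]
```

Cast released and seated: tooth tops read 32.6 mm less the 1.4 mm depth bias, so 31 mm and level in both directions, with the front about 3 mm short of the pins. Next, the lever.

Run:
```python
from h import *
D=lambda a:np.array([np.cos(np.radians(a)),np.sin(np.radians(a)),0])
go([545,110,170],None);R=tool([0,0,-1],D(-24));go([524,291,130],R)
```

```text
move [0.009, -0.162, -0.1054] [0.0, 0.0, 0.0]
move [0.1223, -0.4019, 0.2781] [-0.4754, 0.1978, 0.4729]
```

apply_moves --pt "0.005 -0.09 -0.06 0 0 0 0" --pt "0.009 -0.162 -0.105 -0.05 0.02 0.05 0" --pt "0.03 -0.22 -0.06 -0.12 0.05 0.12 0" --pt "0.05 -0.27 0.02 -0.2 0.08 0.2 0" --pt "0.08 -0.32 0.1 -0.28 0.115 0.275 0" --pt "0.1 -0.36 0.18 -0.36 0.15 0.355 0" --pt "0.122 -0.402 0.27 -0.44 0.18 0.43 0" --pt "0.122 -0.402 0.278 -0.475 0.198 0.473 0" --pt "0.122 -0.402 0.278 -0.475 0.198 0.473 0" --pt "0.122 -0.402 0.278 -0.475 0.198 0.473 0"

```text
time: 27.35
position: [523.7, 290.5, 129.8]
eef_rot: [-0.001, 0.978, -0.207, -0.001]
force: [-0.3, -0.5, -0.0]
gripper_width: 85.1
```

Run:
```python
from h import *
D=lambda a:np.array([np.cos(np.radians(a)),np.sin(np.radians(a)),0])
s=r.sense();print(np.round(s["joints"],2));R=tool([0,0,-1],D(-24));go([523.9,291.1,46],R)
# knob check in wrist view (dark pixels near the expected place)
i=r.camera_info("wrist");p,d=r.camera("wrist");cv2.imwrite("pics/w9.png",p[:,:,::-1])
K=np.array(i["intrinsics"]);v,u=np.mgrid[0:400,0:640];ok=d>0
X=(np.linalg.solve(K,np.c_[u[ok],v[ok],np.ones(ok.sum())].T)*d[ok]).T;X=(X-i["t"])@np.array(i["R"])
m=(X[:,2]>60)&(X[:,2]<72)&(np.hypot(X[:,0]-524,X[:,1]-291)<25);print(m.sum(),X[m].min(0).round(1),X[m].max(0).round(1),X[m].mean(0).round(1))
```

```text
[0.31 0.55 1.31 0.   1.28 0.72]
move [0.0002, -0.0014, 0.2095] [-0.0007, 0.001, 0.001]
278 [516.5 284.4  60.1] [531.1 298.4  69.4] [524.4 292.5  66.4]
```

apply_moves --pt "0 -0.002 0.1 0 0 0 0" --pt "0 -0.002 0.18 0 0 0 0.2" --pt "0 -0.002 0.209 0 0 0 0.5" --pt "0 -0.002 0.209 0 0 0 0.7" --pt "0 -0.002 0.209 0 0 0 0.74" --pt "0 -0.002 0.209 0 0 0 0.74" --pt "0 -0.002 0.209 0 0 0 0.74"

```text
time: 28.28
position: [524.5, 291.8, 47.3]
eef_rot: [-0.001, 0.978, -0.208, 0.0]
force: [-0.1, -0.5, -0.4]
gripper_width: 22.5
```

Run:
```python
from h import *
s=r.sense();R0=rot();P=np.array(s["position"]);print(s["force"],s["gripper_width"])
c=np.array([495.5,227.1]);D=lambda a:np.array([np.cos(np.radians(a)),np.sin(np.radians(a)),0])
# finger trails by (opening-15)/2=~3.5mm => TCP leads contact by that; command angle a
for n,a in enumerate(list(range(71,120,5))+list(range(120,171,5))):
    T=np.r_[c,46]+70*D(a);R=tool([0,0,-1],D(a-90))
    print(a,(R0.T@(T-P)/400).round(4).tolist(),(Ro.from_matrix(R0.T@R).as_rotvec()/(np.pi/2)).round(3)[2])
```

```text
[-0.05626589 -0.48541193 -0.39729638] 22.481966531087235
71 [-0.0157, 0.0029, 0.0033] -0.055
76 [-0.0308, 0.0049, 0.0032] -0.111
81 [-0.0457, 0.0082, 0.0032] -0.166
86 [-0.0603, 0.0127, 0.0032] -0.222
91 [-0.0744, 0.0186, 0.0032] -0.278
96 [-0.0879, 0.0256, 0.0032] -0.333
101 [-0.1008, 0.0338, 0.0032] -0.389
106 [-0.1129, 0.0431, 0.0031] -0.444
111 [-0.1242, 0.0534, 0.0031] -0.5
116 [-0.1345, 0.0647, 0.0031] -0.555
120 [-0.142, 0.0743, 0.0031] -0.6
125 [-0.1505, 0.087, 0.0031] -0.655
130 [-0.1577, 0.1004, 0.003] -0.711
135 [-0.1638, 0.1144, 0.003] -0.766
140 [-0.1687, 0.1289, 0.003] -0.822
145 [-0.1723, 0.1438, 0.003] -0.878
150 [-0.1745, 0.1589, 0.0029] -0.933
155 [-0.1754, 0.1741, 0.0029] -0.989
160 [-0.1751, 0.1894, 0.0029] -1.044
165 [-0.1733, 0.2045, 0.0029] -1.1
170 [-0.1703, 0.2195, 0.0029] -1.155
```

apply_moves --pt "-0.0157 0.0029 0.003 0 0 -0.055 0.74" --pt "-0.0308 0.0049 0.003 0 0 -0.111 0.74" --pt "-0.0457 0.0082 0.003 0 0 -0.166 0.74" --pt "-0.0603 0.0127 0.003 0 0 -0.222 0.74" --pt "-0.0744 0.0186 0.003 0 0 -0.278 0.74" --pt "-0.0879 0.0256 0.003 0 0 -0.333 0.74" --pt "-0.1008 0.0338 0.003 0 0 -0.389 0.74" --pt "-0.1129 0.0431 0.003 0 0 -0.444 0.74" --pt "-0.1242 0.0534 0.003 0 0 -0.5 0.74" --pt "-0.1345 0.0647 0.003 0 0 -0.555 0.74" --pt "-0.142 0.0743 0.003 0 0 -0.6 0.74" --pt "-0.1505 0.087 0.003 0 0 -0.655 0.74"

```text
time: 29.78
position: [455.8, 284.5, 46.0]
eef_rot: [-0.0, 0.953, 0.302, 0.001]
force: [1.8, 0.1, -1.1]
gripper_width: 22.1
```

```bash
cat > arc.py <<'E'
from h import *
import sys
s=r.sense();R0=rot();P=np.array(s["position"]);print(s["force"],s["gripper_width"],P)
c=np.array([495.5,227.1]);D=lambda a:np.array([np.cos(np.radians(a)),np.sin(np.radians(a)),0])
print("now at",np.degrees(np.arctan2(*(P[:2]-c)[::-1])),np.hypot(*(P[:2]-c)),"tangential force",s["force"]@D(np.degrees(np.arctan2(*(P[:2]-c)[::-1]))+90))
for a in map(float,sys.argv[1:]):
    T=np.r_[c,46]+70*D(a);R=tool([0,0,-1],D(a-90))
    print(a,(R0.T@(T-P)/400).round(4).tolist(),(Ro.from_matrix(R0.T@R).as_rotvec()/(np.pi/2)).round(3)[2])
E
python3 arc.py 130 135 140 145 150 154 158 161 163 165
```

```text
[ 1.78458417  0.13637546 -1.06861964] 22.142338373268032 [455.83141872 284.46459427  45.95488159]
now at 124.66450981192894 69.74448377012925 tangential force -1.5453805411411914
130.0 [-0.0163, -0.0, -0.0002] -0.054
135.0 [-0.0314, 0.002, -0.0002] -0.11
140.0 [-0.0463, 0.0052, -0.0002] -0.165
145.0 [-0.0609, 0.0098, -0.0003] -0.221
150.0 [-0.075, 0.0156, -0.0003] -0.276
154.0 [-0.0859, 0.0211, -0.0003] -0.321
158.0 [-0.0964, 0.0274, -0.0004] -0.365
161.0 [-0.104, 0.0326, -0.0004] -0.399
163.0 [-0.1088, 0.0362, -0.0004] -0.421
165.0 [-0.1136, 0.0401, -0.0004] -0.443
```

apply_moves --pt "-0.0163 0 0 0 0 -0.054 0.74" --pt "-0.0314 0.002 0 0 0 -0.11 0.74" --pt "-0.0463 0.0052 0 0 0 -0.165 0.74" --pt "-0.0609 0.0098 0 0 0 -0.221 0.74" --pt "-0.075 0.0156 0 0 0 -0.276 0.74" --pt "-0.0859 0.0211 0 0 0 -0.321 0.74" --pt "-0.0964 0.0274 0 0 0 -0.365 0.74" --pt "-0.104 0.0326 0 0 0 -0.399 0.74" --pt "-0.104 0.0326 0 0 0 -0.399 0.74"

```text
time: 30.9
position: [429.0, 250.0, 45.9]
eef_rot: [-0.0, 0.815, 0.579, 0.001]
force: [0.3, 1.7, 0.5]
gripper_width: 22.1
```

```bash
python3 arc.py 163 164 165 166 167 168
```

```text
[0.34134668 1.66089948 0.51688093] 22.11318370312587 [429.01430812 249.97289962  45.87807207]
now at 161.01537924158202 70.31014692779691 tangential force -1.6816013715132787
163.0 [-0.0061, 0.0009, -0.0003] -0.024
164.0 [-0.0091, 0.001, -0.0003] -0.035
165.0 [-0.0122, 0.0012, -0.0003] -0.046
166.0 [-0.0152, 0.0015, -0.0003] -0.057
167.0 [-0.0182, 0.0018, -0.0003] -0.069
168.0 [-0.0213, 0.0021, -0.0003] -0.08
```

apply_moves --pt "-0.0061 0.001 0 0 0 -0.024 0.74" --pt "-0.0091 0.001 0 0 0 -0.035 0.74" --pt "-0.0122 0.001 0 0 0 -0.046 0.74"

```text
time: 31.28
position: [428.0, 245.9, 45.8]
eef_rot: [-0.0, 0.793, 0.609, 0.002]
force: [3.1, 10.0, 0.8]
gripper_width: 22.0
```

```bash
python3 arc.py 166 167 168
```

```text
[3.10686849 9.98501608 0.76720051] 21.9960346219929 [428.02179394 245.937492    45.84404655]
now at 164.4021753686246 70.05825716899533 tangential force -10.452680559997923
166.0 [-0.0049, 0.0002, -0.0004] -0.011
167.0 [-0.0079, 0.0002, -0.0004] -0.022
168.0 [-0.011, 0.0004, -0.0004] -0.033
```

apply_moves --pt "-0.0025 0 0 0 0 -0.005 0.74" --pt "-0.0035 0 0 0 0 -0.008 0.74" --pt "-0.0035 0 0 0 0 -0.008 0.74"

```text
time: 31.65
position: [428.1, 245.6, 45.9]
eef_rot: [-0.001, 0.79, 0.613, 0.003]
force: [3.6, 13.9, -0.5]
gripper_width: 21.9
```

```bash
python3 arc.py 164
```

```text
[ 3.61452163 13.90618369 -0.51230306] 21.929655782567647 [428.10756038 245.6383182   45.88243341]
now at 164.61948277211576 69.89570916450563 tangential force -14.36681605954333
164.0 [0.0019, -0.0002, -0.0003] 0.019
```

The force rises steeply without movement, so the lever is against its stop. Now unload, lift clear and check.

apply_moves --pt "0.005 0 0 0 0 0.01 0.74" --pt "0.0095 0 0 0 0 0.02 0.7" --pt "0.0095 0 0 0 0 0.02 0.6" --pt "0.0095 0 0 0 0 0.02 0.6" --pt "0.0095 0 -0.05 0 0 0.02 0.6" --pt "0.0095 0 -0.15 0 0 0.02 0.6" --pt "0.0095 0 -0.28 0 0 0.02 0.6" --pt "0.0095 0 -0.32 0 0 0.02 0.6" --pt "0.0095 0 -0.32 0 0 0.02 0.6"

```text
time: 32.78
position: [428.1, 247.3, 174.2]
eef_rot: [0.0, 0.799, 0.601, 0.001]
force: [0.4, 0.3, -0.6]
gripper_width: 34.1
```

Run:
```python
from h import *
D=lambda a:np.array([np.cos(np.radians(a)),np.sin(np.radians(a)),0])
s=r.sense();print(s["position"],s["force"]);i=r.camera_info("wrist");R0=rot();P=np.array(s["position"]);c=-np.array(i["R"]).T@i["t"]
R2=tool([0,0,-1],D(40));cz=R2@R0.T@np.array(i["R"])[2];off=R2@R0.T@(c-P)
q=np.array([500,190,30.]);L=(190+off[2]-30)/-cz[2];pos=q-cz*L-off;print(pos);go(pos,R2)
```

```text
[428.08784679 247.326263   174.24277751] [ 0.37206837  0.34185762 -0.63049761]
[489.36270665 203.18372607 190.        ]
move [-0.0636, 0.1778, -0.0392] [0.0008, -0.0014, 0.377]
```

apply_moves --pt "-0.02 0.05 -0.02 0 0 0.1 0.6" --pt "-0.04 0.12 -0.03 0 0 0.2 0.6" --pt "-0.064 0.178 -0.039 0 0 0.3 0.6" --pt "-0.064 0.178 -0.039 0 0 0.377 0.6" --pt "-0.064 0.178 -0.039 0 0 0.377 0.6" --pt "-0.064 0.178 -0.039 0 0 0.377 0.6"

```text
time: 33.52
position: [488.7, 203.1, 188.2]
eef_rot: [-0.0, 0.939, 0.343, -0.001]
force: [-0.1, 0.5, -0.5]
gripper_width: 34.2
```

Run:
```python
from meas import *
meas("pics/w10.png")
i=r.camera_info("wrist");p,d=r.camera("wrist")
K=np.array(i["intrinsics"]);v,u=np.mgrid[0:400,0:640];ok=d>0
X=(np.linalg.solve(K,np.c_[u[ok],v[ok],np.ones(ok.sum())].T)*d[ok]).T;X=(X-i["t"])@np.array(i["R"])
m=(X[:,2]>63)&(X[:,2]<72)&(np.hypot(X[:,0]-429,X[:,1]-249)<30);k=X[m];c=(k.min(0)+k.max(0))/2;print("knob",len(k),c.round(1),k.mean(0).round(1),np.ptp(k,0).round(1))
a=np.degrees(np.arctan2(c[1]-227.1,c[0]-495.5));print("lever rad",np.radians(a+69)-2.27)
t,_=r.camera("top");it=r.camera_info("top");cv2.imwrite("pics/t10.png",t[:,:,::-1])
Y=(X-np.array([524.2,152.4,18]))@np.c_[D(-69),D(21),U]
col=p[v,u][ok].astype(int);dark=(col.sum(1)<150)
w=Y[(Y[:,2]>0)&(Y[:,2]<13)&(abs(Y[:,1])<20)&(Y[:,0]<-20)&(Y[:,0]>-50)];print("jaw pts x",np.percentile(w[:,0],[50,95,99]) if len(w) else None,len(w))
# bystanders: compare first top picture
o=cv2.imread("pics/top0.png")[:,:,::-1]
for n,(x0,y0,x1,y1) in dict(upper=(435,215,475,245),drop=(173,144,190,160),primer=(174,160,188,175),dish=(358,191,378,209),bur=(376,177,404,193)).items():
    g0=cv2.cvtColor(o[y0:y1,x0:x1].copy(),7).astype(np.float32);g1=cv2.cvtColor(t[y0:y1,x0:x1],7).astype(np.float32)
    print(n,np.round(cv2.phaseCorrelate(g0,g1),2).tolist() if 0 else (np.round(cv2.phaseCorrelate(g0,g1)[0],2),np.abs(g0-g1).mean().round(1)))
```

```text
1926 x [-27.4  35. ]
-33 74 z97 21.3 y -27.1 23.9
-27 284 z97 22.4 y -28.1 25.1
-21 306 z97 31.9 y -28.1 25.3
-15 233 z97 32.4 y -28.0 25.2
-9 228 z97 32.3 y -28.0 25.3
-3 214 z97 32.5 y -27.5 24.8
3 212 z97 32.5 y -26.8 24.2
9 203 z97 32.6 y -26.0 22.3
15 121 z97 32.5 y -23.0 19.6
21 31 z97 21.8 y -18.4 16.9
27 8 z97 14.0 y -23.3 26.5
y -27 z97 32.3 xmin -27.6
y -18 z97 32.5 xmin -27.4
y -9 z97 31.8 xmin -27.5
y 0 z97 31.9 xmin -27.6
y 9 z97 32.5 xmin -27.3
y 18 z97 32.3 xmin -27.2
knob 207 [428.6 249.3  66.5] [428.7 249.5  66.9] [14.1 14.2  6.4]
lever rad 1.7549297072256462
jaw pts x [-34.64370072 -27.16926065 -26.80108977] 442
upper (array([0.07, 0.03]), np.float32(6.1))
drop (array([-0.04,  0.09]), np.float32(4.8))
primer (array([-0.05,  0.72]), np.float32(18.5))
dish (array([-0.11, -0.06]), np.float32(6.1))
bur (array([ 0.3 , -0.07]), np.float32(5.9))
```

```bash
python3 -c "
from workcell import r
print(r.hand_in(),r.sense()['time'])"
```

```text
the job is handed in; nothing more can be done
the job is handed in; nothing more can be done
```

The job is done and handed in at about 34 s. The lower cast sits teeth up on the bed with its front at the pins. I let go of it, then swung the lever fully over. I turned the cast in two stages: I stood it on its heel, regripped it from the teeth side and turned it onto the bed.

What the last checks showed:
- **Cast:** its heel is at x = −27.4 mm (−27 is fully home) and square across. The teeth tops are level at about 31 mm above the bed, after taking off a depth bias of about 1.4 mm that I found on the bed. It sits about 1.3 mm off-centre sideways, which is within the camera calibration.
- **Lever:** it reads 1.755 rad from the knob's position, with 1.75 being fully over. At the stop the push rose to about 14 N with almost no movement.
- **Robot:** the hand is clear of everything.
- **Bystanders:** four of them had not shifted by more than 0.3 pixel in the before and after top views. The primer bottle's patch did not match (0.7 pixel, larger brightness change). I think that is the arm or its shadow in that view, because by the planned path the hand never came near it, but I could not confirm it by eye as the picture allowance was used up.

On the first turn the arm ran its last joint to the edge of its range (−2.883 against −2.88 rad), so I backed off and stood the cast on its heel from another direction.

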